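# Roller out of the tilt-out bin

### The job

Fetch the small wooden roller from the tilt-out bin that holds it and lay it flat, lengthwise, across the two bars in the shallow wooden tray: tilt that bin wide open to reach in, and tilt it fully shut again afterwards. If the lidded jar stands in the bin's way, first stand it somewhere clear on the table, upright. Leave the other bin shut with its kidney-shaped rib inside, and do not disturb the tub, the clay pinch pot or the ring cutter.

Things in the scene. Friction and masses are not known exactly. Their poses are not given: they have to be found in the camera images.
- case_a: fixed plywood case with the tilt-out bin that holds the roller (bin_a), 139 mm wide (y), 160 mm high, 102 mm deep; origin on the table at the middle of its front face; +x points into the case (away from the robot at yaw 0), so the bin comes out towards -x. The two cases stand side by side, centres about 0.2 m apart, either one on the left, each turned a little.
- case_b: the other case, alike, with bin_b, which holds the kidney rib
- bin_a (a joint): hinge of bin_a. In rad: 0 = shut, front upright; grows as the bin tilts forward about its bottom pivot, towards the case's -x; 1.0 = fully open, on its stop, the front then 57 degrees forward of upright. It stays where it is left (hinge friction 0.15 N m, about 1 N at the rail). Starts shut or up to 0.03 ajar.
- bin_b (a joint): hinge of bin_b, alike; leave it shut
- bin_a_rail (a point): centre of bin_a's rail: round aluminium bar, 12 mm thick, 102 mm long (y), on the top edge of the bin's 4 mm clear front, 176 mm from the pivot. Shut, it is 188 mm above the table, 28 mm above the case's top: from above there is room for a finger before and behind it, to pinch, hook or push it. Its z axis runs up the front. Fully open it is about 148 mm before the case's face, 107 mm above the table.
- bin_a_hinge (a point): pivot of bin_a, 12 mm above the table in the case's front face. Bin inside 110 wide, 46 deep; floor 8 mm above the pivot; back wall to 80 mm above it; sides 50 deep to 80 mm up the front, 30 deep to 129. Two cross ribs inside the front (35 and 110 mm up, 10 mm high) hold the tool 10 mm off it when open; stops on the upper one, 26 mm apart, 26 high, keep it central. Opening needs 118 mm width free before it, out to 155 mm from the face.
- mini_roller_mid (a point): centre of the small wooden roller: 118 mm long along its own y, 18 mm thick, 0.05 kg, tapered handle at its -y end, plain round roll from 11 to 51 mm on its +y side (grip it there). It begins in bin_a, on its end, roll up, leaning on the back of the bin between two small fins; as the bin is opened it tips forward and lies on the two ribs along the slope of the front, roll end up and towards the robot.
- kidney_rib_mid (a point): centre of the wooden kidney rib (a flat kidney-shaped scraper, 62x100x8 mm) in bin_b; it stays there
- tray: fixed shallow open wooden tool tray, 160 mm long (its x) by 100 mm (its y), rim 32 mm above the table, walls and floor 6 mm thick (inside 148x88 mm). Two bars cross its floor 40 mm either side of its middle, tops 18 mm above the table; the roller lies across both, its centre then 27 mm above the table. Origin on the table under the tray's centre. To the left or right of the work.
- lidded_jar_mid (a point): centre, half-way up, of a glass jar with a yellow lid, 136 mm high, 80 mm across, neck 64 mm across from 100 to 120 mm above its foot (grip it there, from above), 0.35 kg; stands before the case, often in the way of one or both bins; its bottom rests on the table
- pale_tub: loose pale plastic lidded tub, 100 mm across, 80 mm high; origin under its centre; leave alone
- pinch_pot: loose clay pinch pot, 78x85 mm, 52 mm high; origin under its centre; leave alone
- ring_cutter: loose tin ring cutter, 70 mm across, 24 mm high; origin under its centre; leave alone
Things that resemble listed ones, but are neither listed nor needed, are in the scene too. Leave any red look-alike of the case_a alone.

How it is judged (in metres and radians):
On the way, in this order (a step that is already met when the one before it is completed fails the run):
1. the bin that holds the roller is tilted wide open (value of joint bin_a above 0.7 rad), for 0.2 s.
2. the roller lies flat in the tray (x of mini_roller_mid in the frame of tray between -0.03 and 0.03 m and y of mini_roller_mid in the frame of tray between -0.04 and 0.04 m and height (world z) of mini_roller_mid below 0.034 m and angle between mini_roller_mid's own y axis and vertical above 1.47 rad and angle between the y axis of mini_roller_mid and the x axis of tray, either way round below 0.5 rad), for 0.2 s.
At the end, for the whole second after the job is handed in: The roller lies released and at rest in the tray: its centre within 30 mm of the tray's middle along and 40 mm across, less than 34 mm above the table, level within 0.1 rad, its length within 0.5 rad of the tray's; both bins are shut (below 0.09 rad); the jar stands upright on the table (all of step 2 and value of joint each of bin_a, bin_b below 0.09 rad and linear speed of mini_roller below 0.03 m/s and angle between lidded_jar_mid's own z axis and vertical below 0.1 rad and height (world z) of lidded_jar_mid between 0.06 and 0.075 m); the robot touches nothing.
It fails at once if the jar is tipped over (angle between lidded_jar_mid's own z axis and vertical above 0.6 rad).
It fails at once if the kidney rib is taken or tipped out of its bin (distance of kidney_rib_mid from where it was at the start of the episode above 0.07 m).
It fails at once if the other bin is opened (value of joint bin_b above 0.3 rad).
It fails at once if the tub, the pinch pot or the ring cutter is disturbed (moved more than 30 mm) (distance of any of pale_tub, pinch_pot, ring_cutter from where it was at the start of the episode above 0.03 m).
It also fails if it takes over 72 s, if anything falls off the work surface, if the arm or the gripper's body presses on something with over 40 N, if the wrist force passes 120 N, or if a joint passes its speed limit or range.

### The arm

A 6-joint arm with a two-finger parallel gripper is mounted at the origin on a cart in front of the work surface, level with it; the furniture and walls round the work are solid. World frame = base frame: x ahead of the robot, y to its left, z up, the work surface at z = 0. Lengths are in m, angles in degrees, forces in N, time in s.
With the tool pointing down it reaches from about 0.25 to 0.725 m from the base axis. Payload 9.7 kg.
Tool frame: the origin (TCP) lies between the finger pads; the fingertips stand 19 mm ahead of it and the grasp point (between the pads) is the TCP; z points along the fingers, y is the line along which they close (so a half turn about z gives the same grasp; the last joint's range is limited). The gripper opens to 85 mm and grips with 20 to 120 N. Pads are 22 mm wide; open, the fingers measure 114 mm over their backs; the gripper's body (76 mm by 85 mm) begins 54 mm behind the grasp point. The pads swing forward as they close: fully open they stand 13 mm farther back than shut.
Start: joints at [-72.365, 4.979, 10.078, 95.1, 0, 90], TCP at [0.167, -0.524, 0.25] pointing down, gripper open.
Joint ranges: [-179.16, 179.16], [-48.56, 103.87], [-65.8, 70.77], [-126.05, 130.52], [-82.76, 87.17], [-180, 180]. Speed limits (degrees/s): [127.2, 127.2, 147.25, 180, 180, 180].

### API

Orientations are given as [roll, pitch, yaw] about the fixed x, y, z axes, in that order (R = Rz(yaw) Ry(pitch) Rx(roll)).
In Python, from workcell import telemetry, camera, calibration, workorder gives the robot as it stands.
- The arm moves only by the tool play_rows, never from a script. Its argument "increments" is a list of rows, each a list of 3 entries, a list of its own where there are three numbers: the shift along the tool's x, y, z in mm, then the turn, a rotation vector about the tool's x, y, z in degrees, then the closure, from 0 (fully open) to 1 (shut). In form: [[[x, y, z], [ax, ay, az], jaw], ...]. A call has 1 to 20 rows; each row is the pose to reach, as a shift and turn from the pose commanded when the call began, along the tool's axes at that moment; what a row does not reach only later rows make up. A row lasts 1/10 s, in which the tool goes at most 50 mm and 8.59 degrees, less where a joint would pass 70% of its speed; a pose out of reach is approached as far as the arm can. A call with a gripper value outside its range is refused whole. The fingers move at their own pace and stop on an object; "grip_force" is the grip in N (left out, the last holds). Time passes only in rows, so rows that repeat a pose let the fingers close. It gives the time, the measured TCP pose, the force, the opening and the grip force at its end, in the units of the state.
- telemetry.get_obs(): the state, without advancing time (a new reading comes with each control period).
- camera(name): name is "side" or "top"; returns (picture, depth): 420x560x3 uint8, red, green, blue; 420x560 float32, m along the optical axis (not along the pixel's ray), 0 where there is no reading.
- calibration(name): a dict with "vertical_fov" (degrees; the focal length in pixels is half the picture's height over the tangent of half this angle, whatever the lens; pixels are square), "cx", "cy" (the principal point, pixels), "k1" (the pictures are not rectified: a ray, as slopes to the right and down, at radius r is drawn at 1 + k1 r^2 times it, then the intrinsics apply), "rvec" (rotation vector, rad) and "tvec" (3), from world to camera coordinates, as OpenCV has them. Camera axes: x right, y down, z forward; pixel columns grow to the right and rows downward; lengths in m; the calibration is good to about 2 mm. A picture is of the moment at which its call begins. calibration takes no time and is no camera call.
- workorder.job_done(): hands the job in; it is judged then, once.
The state is a dict: "time": time; "q": joint angles; "qd": joint speeds; "joint_efforts": joint torques, N m; "ee_pos": TCP position; "tcp_rot": TCP orientation; "wrist_force": force on the tool from outside, world axes, zero at the start; "torque": the same for the moment, N m; "opening": finger opening in m; "grasp_force": force on a finger pad.
Only numpy, scipy, OpenCV 4.12 (cv2) and the standard library are available. Lean on these libraries where they do the work, as an engineer would, in place of code of your own. Each camera call takes 0.05 s, during which the arm holds its last target. There are 200 camera calls.

## Working session

There is one attempt and no reset: what is moved stays moved. The work goes in short steps, Python scripts to look and compute and a tool call to move; the robot and the scene stay as the last step left them, time stands still between calls to the robot, and variables do not carry over. Pictures are saved under pics/ and viewed, at most 10 in all, crops included, and the job is handed in when it is done.

Besides the shell and the picture viewer there is one more tool, called in YAML: its name, and indented under it one key for each argument. play_rows: Moves the arm, as the interface text tells. Its arguments: {"type":"object","properties":{"increments":{"type":"array"},"grip_force":{"type":"number"}},"required":["increments"]}

```bash
mkdir -p pics
cat > h.py <<'E'
import numpy as np, cv2
from workcell import telemetry, camera, calibration, workorder
from scipy.spatial.transform import Rotation as Rn
def K(name):
    c=calibration(name); f=210/np.tan(np.radians(c['vertical_fov'])/2)
    return c,np.array([[f,0,c['cx']],[0,f,c['cy']],[0,0,1]]),cv2.Rodrigues(np.array(c['rvec'],float))[0],np.array(c['tvec'],float)
def rays(name,uv):
    c,k,R,t=K(name)
    uv=np.array(uv,float).reshape(-1,1,2)
    n=cv2.undistortPointsIter(uv,k,np.array([c['k1'],0,0,0,0.]),None,None,(3,50,1e-9)).reshape(-1,2)
    return n,R,t
def world(name,uv,d):
    n,R,t=rays(name,uv); d=np.array(d,float).reshape(-1,1)
    return (np.c_[n,np.ones(len(n))]*d-t)@R
def onz(name,uv,z):
    n,R,t=rays(name,uv); C=-R.T@t; D=np.c_[n,np.ones(len(n))]@R
    return C+D*((z-C[2])/D[:,2])[:,None]
def cloud(name,d):
    v,u=np.mgrid[0:420,0:560]
    return world(name,np.c_[u.ravel(),v.ravel()],d.ravel()).reshape(420,560,3)
def save(fn,im,s=1):
    cv2.imwrite(fn,cv2.resize(im[:,:,::-1],None,fx=s,fy=s,interpolation=cv2.INTER_CUBIC))
E
python3 - <<'E'
from h import *
for n in('top','side'):
    im,d=camera(n); np.savez(f'{n}0.npz',im=im,d=d); save(f'pics/{n}0.png',im,1.42)
    c,k,R,t=K(n); print(n,c,-R.T@t)
print(telemetry.get_obs())
E
```

```text
top {'vertical_fov': 50.03810535072219, 'cx': 279.83764351860947, 'cy': 215.03510049847847, 'k1': -0.04716015308790501, 'rvec': array([ 2.14702056, -2.14341704,  0.18127085]), 'tvec': array([0.08763949, 0.60157302, 1.18380826])} [0.40930312 0.10305543 1.26207104]
side {'vertical_fov': 50.80807592845805, 'cx': 281.02648672533593, 'cy': 209.4849910475392, 'k1': -0.002479409735756883, 'rvec': array([ 0.68854524, -2.36478369,  1.39221679]), 'tvec': array([0.55151897, 0.22502284, 1.22829707])} [-0.0861878   1.10376876  0.79861652]
{'time': 0.1, 'q': array([-7.23625614e+01,  5.00722543e+00,  1.00368880e+01,  9.51011963e+01,
        1.67961674e-03,  9.00005925e+01]), 'qd': array([ 0.13891608,  0.05397739,  0.17846504, -0.07885237,  0.05437897,
        0.10354674]), 'joint_efforts': array([-1.38589776e-04, -5.21561480e+01,  4.65653837e+01,  1.59692491e-02,
        3.56070484e-05, -1.64053893e-05]), 'ee_pos': array([ 0.16659039, -0.52394554,  0.24964205]), 'tcp_rot': array([-1.79928466e+02, -1.67887567e-03,  1.76368439e+01]), 'wrist_force': array([ 0.19806338, -0.27429735, -0.61912492]), 'torque': array([-0.02447732, -0.01347995,  0.02814731]), 'grasp_force': 0.0, 'opening': 0.08532342516467517}
```

View pics/top0.png

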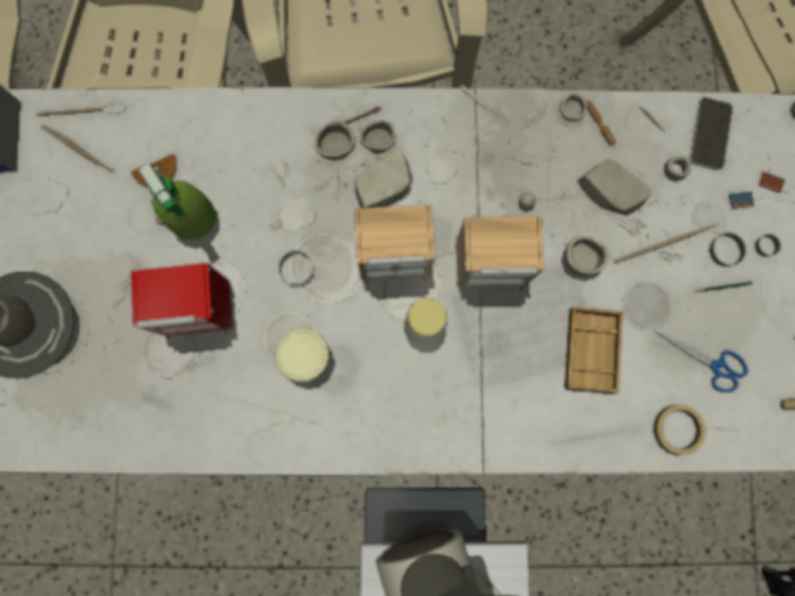

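View pics/side0.png

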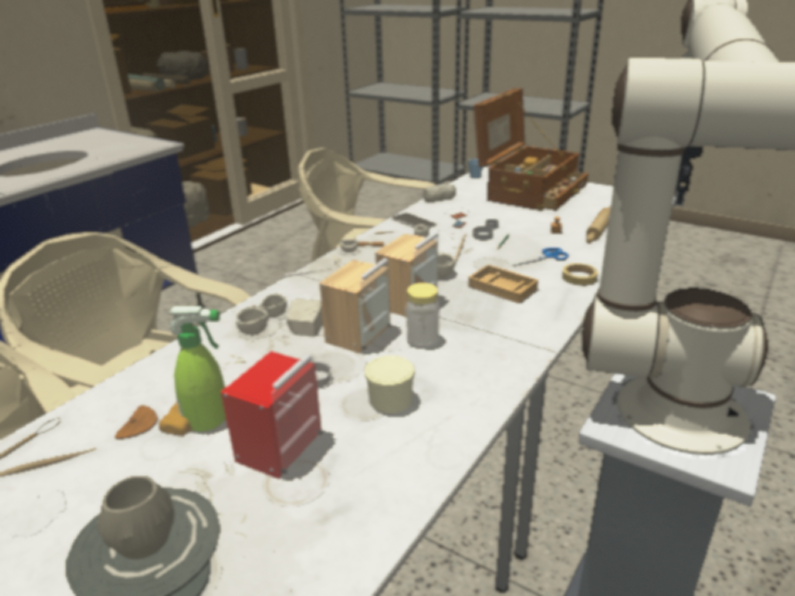

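The top view shows two plywood cases at (397,240) and (502,248), and the jar at (427,318). The tray is at (595,350), the tub at (302,355), the ring cutter at (297,267) and the pinch pot at (585,256). There is also a red decoy case at (180,300). The enlarged crops should show which bin holds the roller.

Run:
```python
from h import *
t=np.load('top0.npz')['im'];s=np.load('side0.npz')['im']
a=cv2.resize(t[135:240,240:390],(800,560)[:2],interpolation=cv2.INTER_CUBIC)[:, :]
a=cv2.resize(t[140:240,240:390],(400,267),interpolation=cv2.INTER_CUBIC)
a=cv2.resize(t[140:215,245:390],(780,300)if 0 else (580,300),interpolation=cv2.INTER_CUBIC)
b=cv2.resize(s[160:250,220:320],(333,300),interpolation=cv2.INTER_CUBIC)
o=np.zeros((600,600,3),np.uint8);o[:300,:580]=a;o[300:,:333]=b
save('pics/c1.png',o)
```

```text
(no output)
```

View pics/c1.png

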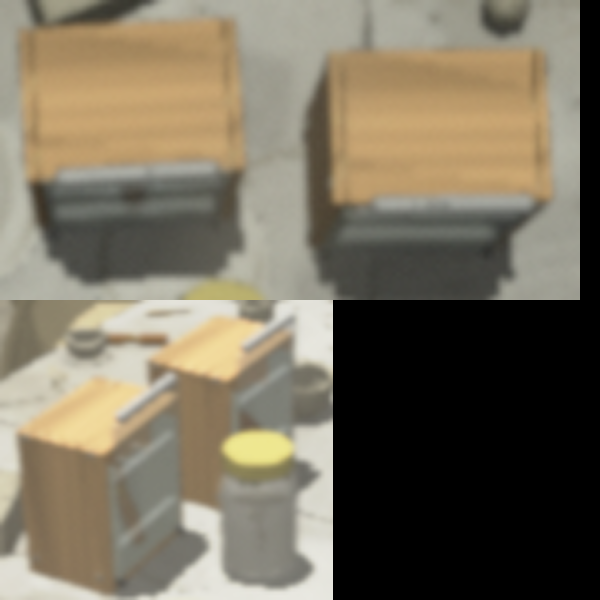

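Run:
```python
from h import *
for n in('top','side'):
    z=np.load(n+'0.npz');P=cloud(n,z['d']);np.save(n+'P.npy',P)
P=np.load('topP.npy')
im=np.load('top0.npz')['im']
def reg(x0,x1,y0,y1,z0,z1,nm):
    m=(P[...,0]>x0)&(P[...,0]<x1)&(P[...,1]>y0)&(P[...,1]<y1)&(P[...,2]>z0)&(P[...,2]<z1)
    q=P[m];
    if len(q)<5: print(nm,len(q));return
    r=cv2.minAreaRect((q[:,:2]*1000).astype(np.float32)); print(nm,len(q),'rect',np.round(r[0],1),np.round(r[1],1),round(r[2],1),'zmed',np.median(q[:,2]).round(4),'mean',q.mean(0).round(4)); 
def at(u,v): return P[int(v/1.42),int(u/1.42)].round(3)
for nm,u,v in [('ca',397,232),('cb',502,240),('jar',427,318),('tray',595,350),('tub',302,355),('pot',585,256),('ring',297,267)]: print(nm,at(u,v))
c=at(397,232);e=at(502,240);j=at(427,318);tr=at(595,350);tb=at(302,355)
for nm,q in (('ca',c),('cb',e)):
    reg(q[0]-.15,q[0]+.1,q[1]-.09,q[1]+.09,.15,.168,nm+' top')
    reg(q[0]-.15,q[0]+.1,q[1]-.09,q[1]+.09,.18,.21,nm+' rail')
reg(j[0]-.07,j[0]+.07,j[1]-.07,j[1]+.07,.125,.15,'jar')
reg(tb[0]-.07,tb[0]+.07,tb[1]-.07,tb[1]+.07,.07,.09,'tub')
reg(tr[0]-.12,tr[0]+.12,tr[1]-.08,tr[1]+.08,.024,.04,'trayrim')
```

```text
ca [0.718 0.092 0.157]
cb [ 0.702 -0.095  0.159]
jar [0.567 0.039 0.134]
tray [ 0.521 -0.305  0.003]
tub [0.503 0.267 0.081]
pot [ 0.71  -0.289  0.009]
ring [0.687 0.291 0.001]
ca top 2055 rect [709.   96.6] [109.4 141.3] 3.4 zmed 0.1602 mean [0.713  0.0971 0.1601]
ca rail 212 rect [656.6  93.7] [ 12.3 115.5] 3.4 zmed 0.1926 mean [0.6563 0.0938 0.1923]
cb top 2095 rect [691.7 -99. ] [110.3 142.7] 1.1 zmed 0.1603 mean [ 0.6958 -0.0975  0.1602]
cb rail 212 rect [638.1 -99.6] [ 11.3 118.3] 0.7 zmed 0.1928 mean [ 0.6381 -0.0983  0.1923]
jar 575 rect [567.8  38.5] [67.5 66.1] 0.1 zmed 0.1352 mean [0.5664 0.0384 0.1351]
tub 1088 rect [504.5 267.4] [96.3 96. ] 38.9 zmed 0.0802 mean [0.5042 0.2674 0.0802]
trayrim 484 rect [ 519.8 -295.5] [100.7 158.5] 84.5 zmed 0.0316 mean [ 0.5199 -0.296   0.0312]
```

Run:
```python
from h import *
ims={}
for n in('top','side'):
    ims[n]=np.mean([camera(n)[0].astype(float) for _ in range(6)],0)
def st(c,w,h):
    c=cv2.resize(c.astype(np.float32),(w,h),interpolation=cv2.INTER_CUBIC)
    lo=np.percentile(c,1);hi=np.percentile(c,85); return np.clip((c-lo)/(hi-lo)*255,0,255).astype(np.uint8)
t,s=ims['top'],ims['side']
o=np.zeros((600,800,3),np.uint8)
o[:250,:400]=st(t[178:203,250:310],400,250)[:250]
o[:250,400:]=st(t[183:208,322:382],400,250)
o[250:,:400]=st(s[185:250,250:278],400,350) if 0 else st(s[180:248,230:280],400,350)
o[250:,400:]=st(s[165:225,275:318],400,350)
save('pics/c2.png',o)
```

```text
(no output)
```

View pics/c2.png

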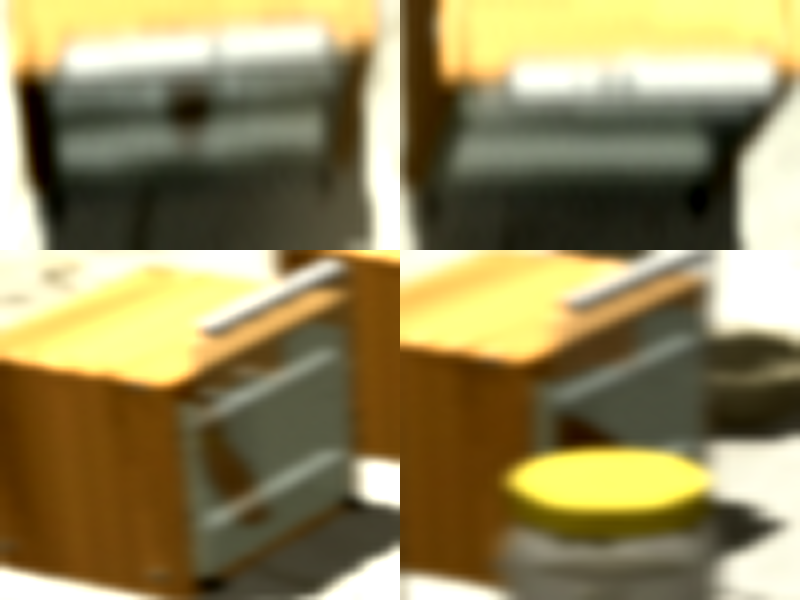

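In the left plywood case, top crop (185,105), an 18 mm round brown roller end shows through the front, and the stops on its rib are visible. The right case shows a broad brown triangle, which would be the kidney rib. So bin_a is the left case at (397,240), and I'll confirm that when it is partly tilted. The jar at (0.567, 0.0385) blocks it, so I'll move that first, to about (0.50, -0.12).

```bash
cat >> h.py <<'E'
def rows(*T):
    """T: (pos mm, R). prints the shift and turn in the present tool frame"""
    o=telemetry.get_obs(); p=np.array(o['ee_pos'])*1000; R=Rn.from_euler('xyz',o['tcp_rot'],degrees=True)
    for q,r in T: print(R.inv().apply(np.array(q)-p).round(1).tolist(),(R.inv()*r).as_rotvec(degrees=True).round(2).tolist())
def down(yaw,lean=0,ax=0):
    "tool down at yaw, then leaned: body towards -x of a frame turned by ax"
    a=np.radians(ax); return Rn.from_rotvec(-np.radians(lean)*np.array([-np.sin(a),np.cos(a),0]))*Rn.from_euler('xyz',[180,0,yaw],degrees=True)
E
python3 - <<'E'
from h import *
rows(([567,38.5,250],down(0)),([567,38.5,103],down(0)))
P=np.load('topP.npy')
# case A front details: rail and top edge lines
for nm,x0,x1,y0,y1 in(('a',.6,.8,.0,.2),('b',.6,.8,-.2,0)):
    m=(P[...,0]>x0)&(P[...,0]<x1)&(P[...,1]>y0)&(P[...,1]<y1)
    q=P[m&(abs(P[...,2]-.16)<.004)]; r=P[m&(P[...,2]>.186)]
    print(nm,'top x pct',np.percentile(q[:,0],[2,98]).round(4),'y',np.percentile(q[:,1],[1,99]).round(4),'rail',r.min(0).round(4),r.max(0).round(4),np.percentile(r,50,axis=0).round(4))
E
```

```text
[552.0, -414.9, 0.3] [-0.0, 0.0, 17.64]
[552.0, -414.9, 147.3] [-0.0, 0.0, 17.64]
a top x pct [0.6645 0.7613] y [0.0289 0.1655] rail [0.6492 0.036  0.186 ] [0.6653 0.1461 0.1982] [0.6566 0.0925 0.1928]
b top x pct [0.6454 0.7436] y [-0.167  -0.0297] rail [ 0.6326 -0.1497  0.1869] [ 0.6442 -0.0486  0.1992] [ 0.6379 -0.0997  0.1929]
```

play_rows:
  increments:
    - [[100, -75, 0], [0, 0, 4], 0]
    - [[200, -150, 0], [0, 0, 7], 0]
    - [[300, -225, 0], [0, 0, 10], 0]
    - [[400, -300, 0], [0, 0, 14], 0]
    - [[480, -360, 0], [0, 0, 16], 0]
    - [[552, -415, 0], [0, 0, 17.6], 0]
    - [[552, -415, 0], [0, 0, 17.6], 0]
    - [[552, -415, 0], [0, 0, 17.6], 0]
    - [[552, -415, 0], [0, 0, 17.6], 0]
    - [[552, -415, 0], [0, 0, 17.6], 0]
    - [[552, -415, 0], [0, 0, 17.6], 0]
    - [[552, -415, 0], [0, 0, 17.6], 0]
    - [[552, -415, 0], [0, 0, 17.6], 0]
    - [[552, -415, 0], [0, 0, 17.6], 0]
    - [[552, -415, 0], [0, 0, 17.6], 0]
    - [[552, -415, 0], [0, 0, 17.6], 0]
    - [[552, -415, 0], [0, 0, 17.6], 0]
    - [[552, -415, 0], [0, 0, 17.6], 0]
  grip_force: 50

```text
time: 2.5
ee_pos: [0.567, 0.0193, 0.2508]
tcp_rot: [-179.2, -0.0, 1.6]
wrist_force: [0.3, 0.1, -0.4]
opening: 0.0853
grasp_force: 0.0
```

play_rows:
  increments:
    - [[0, 0, 0], [0, 0, 0], 0]
    - [[0, 0, 0], [0, 0, 0], 0]
    - [[0, 0, 0], [0, 0, 0], 0]

```text
time: 2.8
ee_pos: [0.5674, 0.0198, 0.2505]
tcp_rot: [-179.2, -0.0, 1.7]
wrist_force: [-0.2, 0.3, -0.7]
opening: 0.0853
grasp_force: 0.0
```

Run:
```python
from h import *
print(telemetry.get_obs()['ee_pos'],telemetry.get_obs()['tcp_rot'])
rows(([567,38.5,103],down(0)))
```

```text
[0.56735561 0.01975593 0.25053365] [-1.79213697e+02 -1.24273581e-02  1.68093189e+00]
[0.2, -16.7, 147.8] [-0.79, -0.0, 1.68]
```

play_rows:
  increments:
    - [[0, -16.5, 0], [-0.8, 0, 1.7], 0]
    - [[0, -16.5, 0], [-0.8, 0, 1.7], 0]
    - [[0, -16.5, 40], [-0.8, 0, 1.7], 0]
    - [[0, -16.5, 80], [-0.8, 0, 1.7], 0]
    - [[0, -16.5, 110], [-0.8, 0, 1.7], 0]
    - [[0, -16.5, 135], [-0.8, 0, 1.7], 0]
    - [[0, -16.5, 148], [-0.8, 0, 1.7], 0]
    - [[0, -16.5, 148], [-0.8, 0, 1.7], 0]
    - [[0, -16.5, 148], [-0.8, 0, 1.7], 0]

```text
time: 3.7
ee_pos: [0.5677, 0.0198, 0.1033]
tcp_rot: [-179.2, 0.0, 1.7]
wrist_force: [0.1, -1.2, -0.9]
opening: 0.0856
grasp_force: 0.4
```

play_rows:
  increments:
    - [[0, 0, 0], [0, 0, 0], 0.2]
    - [[0, 0, 0], [0, 0, 0], 0.3]
    - [[0, 0, 0], [0, 0, 0], 0.5]
    - [[0, 0, 0], [0, 0, 0], 0.5]
    - [[0, 0, 0], [0, 0, 0], 0.5]
  grip_force: 40

```text
time: 4.2
ee_pos: [0.5676, 0.0197, 0.1029]
tcp_rot: [-179.2, 0.0, 1.7]
wrist_force: [-0.3, -1.7, 1.4]
opening: 0.0427
grasp_force: 0.7
```

Run:
```python
from h import *
o=telemetry.get_obs(); print(o['q'].round(2),o['ee_pos'],o['opening'],o['grasp_force'])
im,d=camera('side'); s,_=camera('top')
out=np.zeros((600,800,3),np.uint8)
out[:,:400]=cv2.resize(im[150:300,240:340],(400,600),interpolation=cv2.INTER_CUBIC)
out[:,400:]=cv2.resize(s[120:300,230:350],(400,600),interpolation=cv2.INTER_CUBIC)
save('pics/j1.png',out)
```

```text
[  1.64   7.09  -3.93  78.98   0.76 179.94] [0.56762007 0.01974558 0.10285109] 0.04272101292694831 0.7380360606202885
```

View pics/j1.png

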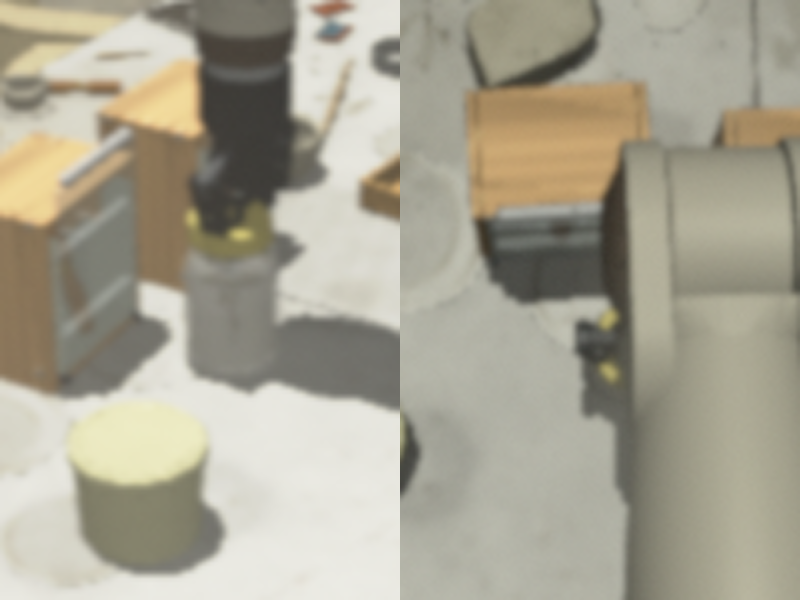

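Joint 6 is at its limit (180°), so the tool stopped 19 mm short in y. I'll check where the jar is now before going further.

Run:
```python
from h import *
print(telemetry.get_obs()['opening'])
for n in('side','top'):
    im,d=camera(n); P=cloud(n,d); f=im.astype(int)
    reg=(P[...,0]>.48)&(P[...,0]<.65)&(P[...,1]>-.06)&(P[...,1]<.12)&(P[...,2]<.2)
    y=reg&(f[...,0]-f[...,2]>50)&(P[...,2]>.1)
    k=reg&(f.max(2)<75)&(P[...,2]>.085)
    b=reg&(P[...,2]>.015)&(P[...,2]<.09)
    for nm,m in(('yellow',y),('black',k),('body',b)):
        q=P[m]
        if len(q)>5: print(n,nm,len(q),np.percentile(q,[3,50,97],axis=0).round(3).tolist())
```

```text
0.04320951268202835
side yellow 37 [[0.539, -0.044, 0.13], [0.55, 0.058, 0.136], [0.648, 0.069, 0.161]]
side black 294 [[0.547, -0.035, 0.139], [0.556, 0.039, 0.172], [0.572, 0.083, 0.196]]
side body 482 [[0.528, 0.031, 0.017], [0.547, 0.068, 0.054], [0.594, 0.079, 0.088]]
top yellow 25 [[0.544, 0.054, 0.131], [0.583, 0.059, 0.135], [0.591, 0.064, 0.138]]
top black 48 [[0.552, 0.057, 0.138], [0.558, 0.07, 0.183], [0.571, 0.08, 0.196]]
top body 47 [[0.527, 0.044, 0.017], [0.536, 0.064, 0.055], [0.561, 0.077, 0.087]]
```

play_rows:
  increments:
    - [[0, 0, 0], [0, 0, 0], 0.2]
    - [[0, 0, 0], [0, 0, 0], 0]
    - [[0, 0, 0], [0, 0, 0], 0]
    - [[0, 0, 0], [0, 0, 0], 0]
    - [[0, 0, -10], [0, 0, 0], 0]
    - [[0, 0, -20], [0, 0, 0], 0]

```text
time: 5.0
ee_pos: [0.5674, 0.0196, 0.1233]
tcp_rot: [-179.2, 0.1, 1.7]
wrist_force: [-0.1, 0.9, 0.5]
opening: 0.0854
grasp_force: 0.0
```

Run:
```python
from h import *
o=telemetry.get_obs(); print(o['ee_pos'],o['opening'],o['wrist_force'])
for n in('side','top'):
    im,d=camera(n); P=cloud(n,d); f=im.astype(int)
    reg=(P[...,0]>.48)&(P[...,0]<.65)&(P[...,1]>-.06)&(P[...,1]<.12)&(P[...,2]<.25)
    k=reg&(f.max(2)<75)&(P[...,2]>.085)
    b=reg&(P[...,2]>.015)&(P[...,2]<.09)
    for nm,m in(('black',k),('body',b)):
        q=P[m]
        if len(q)>5: print(n,nm,len(q),np.percentile(q,[3,50,97],axis=0).round(3).tolist())
    if n=='side': save('pics/j2.png',im[140:290,240:340],4)
```

```text
[0.567357   0.0195918  0.12325211] 0.08541437121838975 [-0.05514866  0.8710579   0.49069887]
side black 488 [[0.532, -0.041, 0.137], [0.556, 0.047, 0.201], [0.575, 0.09, 0.247]]
side body 484 [[0.527, 0.024, 0.017], [0.545, 0.07, 0.054], [0.588, 0.079, 0.088]]
top black 104 [[0.552, 0.055, 0.164], [0.557, 0.074, 0.209], [0.573, 0.088, 0.227]]
top body 54 [[0.526, 0.044, 0.018], [0.533, 0.062, 0.055], [0.561, 0.077, 0.089]]
```

View pics/j2.png

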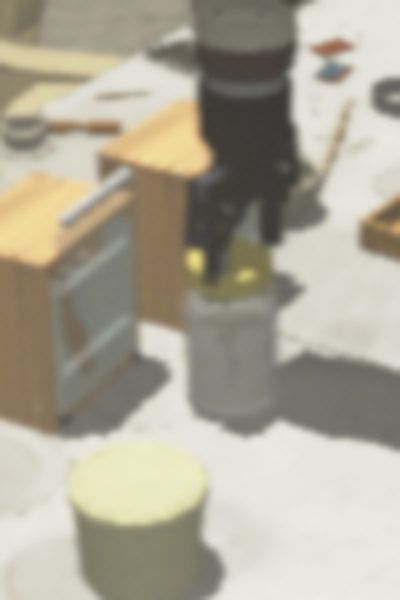

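Run:
```python
from h import *
im,d=camera('side'); P=cloud('side',d)
for r in range(190,220,2):
    print(r,' '.join('%d,%d,%d:%d'%(*(P[r,c]*1000),im[r,c].max()) for c in range(285,312,4)))
```

```text
190 661,-32,131:121 569,83,203:70 552,87,209:67 565,45,188:75 551,44,191:73 576,-22,157:72 561,-24,160:69
192 657,-26,127:118 566,89,200:68 553,87,202:66 558,56,188:77 548,48,187:95 573,-18,152:71 562,-26,151:72
194 660,-31,117:114 565,90,194:71 555,83,193:66 554,62,184:69 637,-99,93:110 578,-26,140:72 561,-23,146:71
196 659,-29,110:112 572,80,181:76 553,86,188:69 554,63,178:75 642,-108,80:123 574,-20,136:72 563,-28,135:73
198 663,-34,99:112 567,88,178:72 552,88,183:67 555,61,170:86 640,-103,75:124 577,-24,126:76 563,-27,129:85
200 660,-30,94:115 564,93,175:79 550,92,178:65 552,66,166:99 571,9,135:121 642,-135,52:98 560,-22,124:129
202 659,-28,87:131 596,44,137:161 552,89,170:67 557,58,154:105 565,20,135:119 552,17,137:119 666,-207,4:195
204 661,-30,78:138 590,53,136:200 562,74,153:68 555,62,149:108 556,34,136:120 546,28,136:120 664,-204,-1:196
206 663,-34,68:135 582,66,137:173 563,71,144:69 555,62,142:108 549,47,137:127 538,40,137:121 653,-185,1:191
208 663,-34,60:137 581,67,130:124 562,74,139:75 554,62,135:120 542,58,137:193 533,49,135:125 646,-172,1:140
210 663,-32,53:137 581,67,123:124 560,76,133:90 552,66,131:133 542,58,129:150 532,50,129:125 636,-155,3:110
212 660,-28,48:137 580,69,117:136 565,68,121:121 553,65,123:131 543,57,122:130 536,44,118:124 628,-141,3:113
214 663,-33,36:141 581,67,108:152 562,74,117:124 552,66,116:129 542,58,115:138 532,50,114:138 534,22,100:118
216 662,-31,30:142 580,69,102:157 563,72,109:152 549,71,112:152 539,64,112:158 537,41,101:150 530,29,97:129
218 661,-29,22:134 579,72,97:147 563,73,102:148 553,65,101:143 540,62,103:142 535,46,97:138 527,33,93:156
```

The side view shows the jar still upright and unmoved, with the near fingertip overlapping the +y edge of its lid. I'll back up and re-centre with yaw 6°, which is inside the joint 6 range.

play_rows:
  increments:
    - [[0, 0, -30], [0, 0, 0], 0]
    - [[0, 0, -70], [0, 0, 0], 0]
    - [[0, 0, -80], [0, 0, -3], 0]
    - [[0, -10, -80], [0, 0, -6], 0]
    - [[0, -19, -80], [-0.8, 0, -10], 0]
    - [[0, -19, -80], [-0.8, 0, -10], 0]
    - [[0, -19, -80], [-0.8, 0, -10], 0]
    - [[0, -19, -80], [-0.8, 0, -10], 0]

```text
time: 5.95
ee_pos: [0.5669, 0.0372, 0.2026]
tcp_rot: [180.0, -0.0, 11.6]
wrist_force: [-0.5, 0.8, -0.2]
opening: 0.0855
grasp_force: 0.0
```

Run:
```python
from h import *
o=telemetry.get_obs(); print(o['ee_pos'],o['tcp_rot'],o['q'].round(1))
rows(([567,38.5,104],down(12)))
im,d=camera('side'); P=cloud('side',d); f=im.astype(int)
m=(P[...,0]>.5)&(P[...,0]<.63)&(P[...,1]>-.03)&(P[...,1]<.1)
q=P[m&(abs(P[...,2]-.1355)<.005)&(f[...,0]-f[...,2]>40)]; print(cv2.minAreaRect((q[:,:2]*1000).astype(np.float32)),q.mean(0))
```

```text
[0.56693102 0.03723616 0.20262532] [ 1.79991367e+02 -1.94897376e-02  1.16076427e+01] [  3.8   6.7   6.7  89.9  -0.  172.2]
[0.3, -1.2, 98.6] [0.01, -0.02, -0.39]
((566.7075805664062, 41.50408935546875), (64.23023223876953, 61.1703987121582), 3.6316659450531006) [0.5649341  0.04628878 0.1356122 ]
```

play_rows:
  increments:
    - [[0, -2, 30], [0, 0, 0], 0]
    - [[0, -2, 60], [0, 0, 0], 0]
    - [[0, -2, 85], [0, 0, 0], 0]
    - [[0, -2, 98], [0, 0, 0], 0]
    - [[0, -2, 98], [0, 0, 0], 0]
    - [[0, -2, 98], [0, 0, 0], 0.2]
    - [[0, -2, 98], [0, 0, 0], 0.4]
    - [[0, -2, 98], [0, 0, 0], 0.5]
    - [[0, -2, 98], [0, 0, 0], 0.5]
    - [[0, -2, 98], [0, 0, 0], 0.5]
    - [[0, -2, 98], [0, 0, 0], 0.5]
  grip_force: 40

```text
time: 7.1
ee_pos: [0.5676, 0.0394, 0.1064]
tcp_rot: [179.9, -0.2, 11.7]
wrist_force: [1.5, -2.2, 6.8]
opening: 0.0726
grasp_force: 47.2
```

play_rows:
  increments:
    - [[0, 0, -15], [0, 0, 0], 0.5]
    - [[0, 0, -40], [0, 0, 0], 0.5]
    - [[0, 0, -40], [0, 0, 0], 0.5]

```text
time: 7.4
ee_pos: [0.5677, 0.0397, 0.1483]
tcp_rot: [180.0, -0.3, 11.7]
wrist_force: [0.6, 0.1, -3.4]
opening: 0.0729
grasp_force: 46.1
```

Run:
```python
from h import *
o=telemetry.get_obs(); print(o['ee_pos'],o['tcp_rot'],o['wrist_force'],o['opening'])
r=down(11.7)
rows(([500,-120,147],r),([500,-120,107.5],r))
im,d=camera('side'); P=cloud('side',d)
m=(P[...,0]>.5)&(P[...,0]<.63)&(P[...,1]>0)&(P[...,1]<.1)&(P[...,2]>.01)
q=P[m];print(np.percentile(q[:,2],[1,5,20]))
```

```text
[0.56771101 0.03971487 0.14830641] [179.9595872   -0.27258413  11.71125619] [ 0.56863912  0.12426929 -3.37478877] 0.07292802897752183
[-98.7, 142.6, 0.9] [0.04, -0.27, 0.01]
[-98.9, 142.6, 40.4] [0.04, -0.27, 0.01]
[0.05720007 0.09024626 0.23347878]
```

Wrist force −3.4 N, so the jar is held. I'll move it across and set it down.

play_rows:
  increments:
    - [[-15, 20, 0], [0, 0, 0], 0.5]
    - [[-35, 50, 0], [0, 0, 0], 0.5]
    - [[-55, 80, 0], [0, 0, 0], 0.5]
    - [[-77, 110, 0], [0, 0, 0], 0.5]
    - [[-92, 132, 0], [0, 0, 0], 0.5]
    - [[-99, 142, 0], [0, 0, 0], 0.5]
    - [[-99, 142, 0], [0, 0, 0], 0.5]
    - [[-99, 142, 20], [0, 0, 0], 0.5]
    - [[-99, 142, 34], [0, 0, 0], 0.5]
    - [[-99, 142, 40], [0, 0, 0], 0.5]
    - [[-99, 142, 41], [0, 0, 0], 0.5]
    - [[-99, 142, 41], [0, 0, 0], 0.5]

```text
time: 8.65
ee_pos: [0.4995, -0.1187, 0.1064]
tcp_rot: [180.0, -0.2, 11.8]
wrist_force: [-5.6, 2.0, 19.1]
opening: 0.0725
grasp_force: 51.6
```

play_rows:
  increments:
    - [[0, 0, 0], [0, 0, 0], 0.1]
    - [[0, 0, 0], [0, 0, 0], 0]
    - [[0, 0, 0], [0, 0, 0], 0]
    - [[0, 0, 0], [0, 0, 0], 0]
    - [[0, 0, -20], [0, 0, 0], 0]
    - [[0, 0, -50], [0, 0, 0], 0]
    - [[0, 0, -90], [0, 0, 0], 0]
    - [[0, 0, -140], [0, 0, 0], 0]
    - [[0, 0, -160], [0, 0, 0], 0]
    - [[0, 0, -160], [0, 0, 0], 0]

```text
time: 9.65
ee_pos: [0.4994, -0.1198, 0.2671]
tcp_rot: [179.9, -0.3, 11.7]
wrist_force: [0.7, 0.2, -0.7]
opening: 0.0855
grasp_force: 0.0
```

Run:
```python
from h import *
o=telemetry.get_obs(); print(o['ee_pos'],o['tcp_rot'],o['q'].round(1))
im,d=camera('side'); P=cloud('side',d); f=im.astype(int)
m=(P[...,0]>.4)&(P[...,0]<.6)&(P[...,1]>-.2)&(P[...,1]<-.04)
q=P[m&(f[...,0]-f[...,2]>40)&(P[...,2]>.1)]; print('lid',q.mean(0),np.percentile(q[:,2],[2,50,98]))
r=down(93.4)
rows(([656,94,300],r),([656,94,260],r),([656,94,200],r))
```

```text
[ 0.4994139  -0.1198237   0.26713917] [179.85146063  -0.30359802  11.70027793] [-13.5   0.    6.8  96.5  -0.  154.8]
lid [ 0.49236214 -0.11109697  0.13616416] [0.11126489 0.13523464 0.13903448]
[197.2, -177.4, -35.0] [0.16, -0.07, -81.7]
[197.1, -177.5, 5.0] [0.16, -0.07, -81.7]
[196.9, -177.6, 65.0] [0.16, -0.07, -81.7]
```

play_rows:
  increments:
    - [[20, -18, 0], [0, 0, -8], 0.4]
    - [[40, -36, 0], [0, 0, -16], 0.4]
    - [[60, -54, 0], [0, 0, -24], 0.4]
    - [[80, -72, 0], [0, 0, -32], 0.4]
    - [[100, -90, 0], [0, 0, -40], 0.4]
    - [[120, -108, 0], [0, 0, -48], 0.4]
    - [[140, -126, 0], [0, 0, -56], 0.4]
    - [[160, -144, 0], [0, 0, -64], 0.4]
    - [[180, -162, 0], [0, 0, -72], 0.4]
    - [[197, -177, 0], [0, 0, -80], 0.4]
    - [[197, -177, 0], [0, 0, -81.7], 0.4]
    - [[197, -177, 0], [0, 0, -81.7], 0.4]
    - [[197, -177, 0], [0, 0, -81.7], 0.4]
    - [[197, -177, 30], [0, 0, -81.7], 0.4]
    - [[197, -177, 55], [0, 0, -81.7], 0.4]
    - [[197, -177, 67], [0, 0, -81.7], 0.4]
    - [[197, -177, 67], [0, 0, -81.7], 0.4]
    - [[197, -177, 67], [0, 0, -81.7], 0.4]
  grip_force: 25

```text
time: 11.5
ee_pos: [0.6555, 0.0933, 0.198]
tcp_rot: [179.9, 0.0, 93.3]
wrist_force: [0.4, -0.2, 1.0]
opening: 0.0515
grasp_force: 0.0
```

Run:
```python
from h import *
o=telemetry.get_obs(); print(o['ee_pos'],o['tcp_rot'],o['q'].round(1),o['wrist_force'])
im,d=camera('side'); save('pics/r1.png',im[130:260,220:340],5)
```

```text
[0.65545252 0.0932529  0.19801183] [1.79906411e+02 1.42708843e-02 9.33411586e+01] [ 8.1 20.1 22.  91.9 -0.  94.8] [ 0.38529885 -0.18758839  1.00852466]
```

View pics/r1.png

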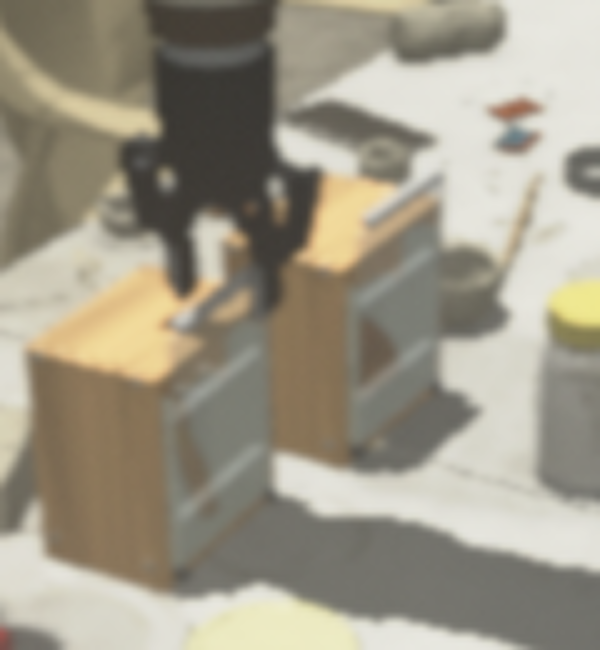

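The fingers straddle the left case's rail. I'll pinch it and start tilting.

play_rows:
  increments:
    - [[0, 0, 0], [0, 0, 0], 0.7]
    - [[0, 0, 0], [0, 0, 0], 0.95]
    - [[0, 0, 0], [0, 0, 0], 0.95]
    - [[0, 0, 0], [0, 0, 0], 0.95]
    - [[0, -9, 0.3], [-1.6, 0, 0], 0.95]
    - [[0, -18, 0.9], [-3.2, 0, 0], 0.95]
    - [[0, -27, 2], [-4.8, 0, 0], 0.95]
    - [[0, -36, 3.6], [-6.4, 0, 0], 0.95]
    - [[0, -45, 5.6], [-8, 0, 0], 0.95]
    - [[0, -45, 5.6], [-8, 0, 0], 0.95]
  grip_force: 25

```text
time: 12.55
ee_pos: [0.6092, 0.0908, 0.1905]
tcp_rot: [172.0, 0.0, 93.4]
wrist_force: [1.0, -0.6, -6.6]
opening: 0.0108
grasp_force: 26.0
```

Run:
```python
from h import *
o=telemetry.get_obs(); print(o['ee_pos'],o['tcp_rot'],o['wrist_force'],o['opening'])
im,d=camera('side'); save('pics/r2.png',im[175:260,220:300],7)
```

```text
[0.60916872 0.09082849 0.19046974] [1.72015879e+02 2.96514060e-02 9.34052876e+01] [ 0.95845605 -0.57346413 -6.56179991] 0.010780468313510207
```

View pics/r2.png

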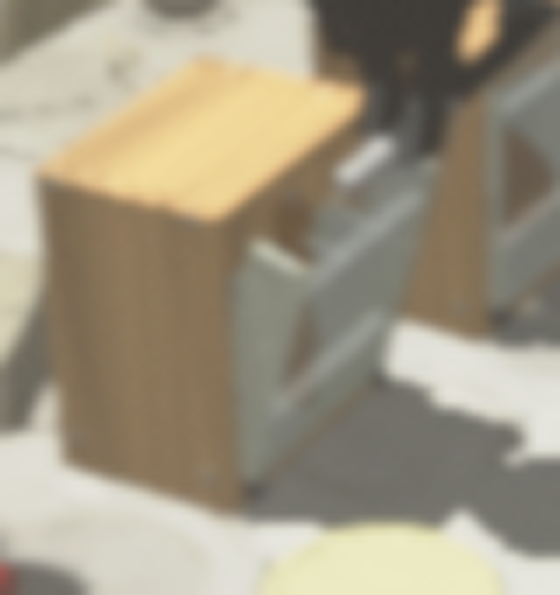

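Run:
```python
from h import *
print(onz('top',[[277.8,188.5]],.135)); z=np.load('top0.npz'); print(np.load('topP.npy')[188,273:283].round(3).tolist(), z['im'][188,273:283].tolist())
im,d=camera('side');P=cloud('side',d)
for r in (203,206,209): print([(P[r,c]*1000).astype(int).tolist()+im[r,c].tolist() for c in range(256,270,3)])
```

```text
[[0.65623635 0.09496444 0.135     ]]
[[0.656, 0.107, 0.144], [0.655, 0.105, 0.148], [0.655, 0.102, 0.146], [0.656, 0.1, 0.14], [0.655, 0.097, 0.145], [0.655, 0.095, 0.145], [0.657, 0.092, 0.139], [0.656, 0.089, 0.143], [0.655, 0.087, 0.145], [0.657, 0.084, 0.14]] [[96, 99, 93], [90, 93, 86], [83, 83, 77], [74, 73, 66], [73, 70, 62], [70, 67, 58], [69, 66, 58], [70, 68, 61], [78, 78, 71], [83, 85, 78]]
[[659, 135, 158, 143, 120, 89], [725, 32, 93, 122, 103, 80], [664, 97, 139, 114, 99, 79], [698, 35, 102, 131, 115, 91], [609, 140, 174, 136, 126, 111]]
[[736, 36, 80, 125, 106, 82], [675, 100, 127, 113, 94, 71], [663, 100, 130, 110, 90, 69], [687, 51, 101, 121, 119, 106], [612, 137, 161, 127, 127, 119]]
[[735, 38, 70, 159, 151, 128], [673, 103, 117, 125, 112, 92], [668, 94, 115, 112, 95, 75], [646, 107, 127, 133, 133, 123], [614, 136, 150, 138, 140, 132]]
```

A narrow upright object stands in this bin at (0.667, 0.098) with its top at z ≈ 0.139. That is the 118 mm roller, so the left case is case_a. Next I'll tilt the bin to its stop.

```bash
cat >> h.py <<'E'
A=3.4; EX=np.array([np.cos(np.radians(A)),np.sin(np.radians(A)),0]); EZ=np.array([0,0,1.])
PIV=np.array([655.5,93.5,12.])
def arc(th,lean,off=10):
    p=PIV+176*(-np.sin(th)*EX+np.cos(th)*EZ); l=np.radians(lean)
    return p+off*(-np.sin(l)*EX+np.cos(l)*EZ), down(90+A,lean,A)
E
python3 - <<'E'
from h import *
rows(*[arc(t,32*t) for t in np.linspace(.3,1.0,15)])
E
```

```text
[-0.1, -8.3, -0.4] [-1.66, 0.03, 0.0]
[-0.1, -17.2, 1.2] [-3.26, 0.03, 0.01]
[-0.1, -26.1, 3.3] [-4.86, 0.03, 0.01]
[-0.1, -34.8, 5.8] [-6.46, 0.03, 0.01]
[-0.1, -43.4, 8.8] [-8.06, 0.03, 0.01]
[-0.1, -51.8, 12.1] [-9.66, 0.03, 0.01]
[-0.1, -60.1, 15.9] [-11.26, 0.03, 0.01]
[-0.1, -68.1, 20.1] [-12.86, 0.03, 0.01]
[-0.1, -75.9, 24.6] [-14.46, 0.03, 0.01]
[-0.1, -83.5, 29.6] [-16.06, 0.03, 0.01]
[-0.1, -90.9, 34.9] [-17.66, 0.03, 0.01]
[-0.1, -98.0, 40.6] [-19.26, 0.03, 0.01]
[-0.1, -104.7, 46.6] [-20.86, 0.02, 0.01]
[-0.0, -111.2, 52.9] [-22.46, 0.02, 0.01]
[-0.0, -117.4, 59.5] [-24.06, 0.02, 0.01]
```

play_rows:
  increments:
    - [[0, -8, 0.5], [-1.6, 0, 0], 0.95]
    - [[0, -17, 1.5], [-3.2, 0, 0], 0.95]
    - [[0, -26, 3.5], [-4.8, 0, 0], 0.95]
    - [[0, -35, 6], [-6.4, 0, 0], 0.95]
    - [[0, -43.5, 9], [-8, 0, 0], 0.95]
    - [[0, -52, 12], [-9.6, 0, 0], 0.95]
    - [[0, -60, 16], [-11.2, 0, 0], 0.95]
    - [[0, -68, 20], [-12.8, 0, 0], 0.95]
    - [[0, -76, 24.5], [-14.4, 0, 0], 0.95]
    - [[0, -83.5, 29.5], [-16, 0, 0], 0.95]
    - [[0, -91, 35], [-17.6, 0, 0], 0.95]
    - [[0, -98, 40.5], [-19.2, 0, 0], 0.95]
    - [[0, -104.5, 46.5], [-20.8, 0, 0], 0.95]
    - [[0, -111, 53], [-22.4, 0, 0], 0.95]
    - [[0, -116, 58], [-23.5, 0, 0], 0.95]
    - [[0, -117, 59.5], [-24, 0, 0], 0.95]
    - [[0, -117, 59.5], [-24, 0, 0], 0.95]
    - [[0, -117, 59.5], [-24, 0, 0], 0.95]

```text
time: 14.45
ee_pos: [0.5057, 0.0845, 0.1179]
tcp_rot: [147.7, 0.0, 93.3]
wrist_force: [24.7, -0.1, -12.1]
opening: 0.0106
grasp_force: 25.2
```

play_rows:
  increments:
    - [[0, 0, 0], [0, 0, 0], 0.7]
    - [[0, 0, 0], [0, 0, 0], 0.6]
    - [[0, 0, 0], [0, 0, 0], 0.6]
    - [[0, 0, -25], [0, 0, 0], 0.6]
    - [[0, 0, -60], [0, 0, 0], 0.6]
    - [[0, 0, -100], [3, 0, 0], 0.6]
    - [[0, 0, -140], [10, 0, 0], 0.6]
    - [[0, 0, -160], [18, 0, 0], 0.6]
    - [[0, 0, -170], [26, 0, 0], 0.6]
    - [[0, 0, -170], [32, 0, 0], 0.6]
    - [[0, 0, -170], [32, 0, 0], 0.6]

```text
time: 15.55
ee_pos: [0.4148, 0.0794, 0.2583]
tcp_rot: [-179.6, 0.1, 93.4]
wrist_force: [-0.9, -0.6, -1.4]
opening: 0.0342
grasp_force: 0.0
```

Run:
```python
from h import *
o=telemetry.get_obs(); print(o['ee_pos'],o['tcp_rot'],o['q'].round(1),o['opening'])
im,d=camera('top'); s,ds=camera('side'); np.savez('o.npz',im=im,d=d,s=s,ds=ds)
out=np.zeros((600,800,3),np.uint8)
out[:,:400]=cv2.resize(s[160:280,220:300],(400,600),interpolation=cv2.INTER_CUBIC)
out[:,400:]=cv2.resize(im[140:260,240:320],(400,600),interpolation=cv2.INTER_CUBIC)
save('pics/o1.png',out)
```

```text
[0.41483373 0.07942983 0.25833965] [-1.79638794e+02  5.05609190e-02  9.33781360e+01] [ 10.8 -11.8  -5.   97.2  -0.   97.5] 0.03421797371884065
```

View pics/o1.png

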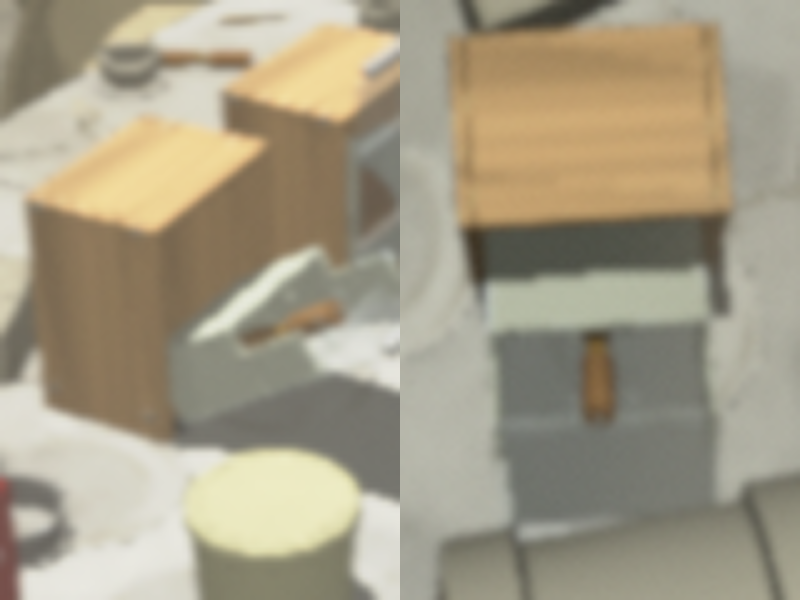

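The roller lies on the slope, centred, in the top view at full-frame pixels (279.6, 207 to 224). I'll fit its axis from depth.

Run:
```python
from h import *
z=np.load('o.npz')
for n,im,d in(('top',z['im'],z['d']),('side',z['s'],z['ds'])):
    P=cloud(n,d)*1000; f=im.astype(int)
    m=(f[...,0]-f[...,2]>35)&(P[...,0]>520)&(P[...,0]<625)&(P[...,1]>55)&(P[...,1]<125)&(P[...,2]>40)&(P[...,2]<125)
    q=P[m]; print(n,len(q))
    if n=='top':
        for x in range(540,625,8):
            k=q[(q[:,0]>=x)&(q[:,0]<x+8)]
            if len(k): print(x,len(k),k.mean(0).round(1),np.percentile(k[:,1],[5,95]).round(1),k[:,2].max().round(1))
    else: print(np.percentile(q,[2,50,98],axis=0).round(1))
for up,dp in((67,19),(89,19),(93,19),(126,19)): 
    t=.98; print(up,(PIV+up*(-np.sin(t)*EX+np.cos(t)*EZ)+dp*(np.cos(t)*EX+np.sin(t)*EZ)).round(1))
```

```text
top 72
572 9 [576.5  90.8  97.3] [86.2 95.6] 98.6
580 17 [583.4  89.8  93. ] [83.4 96.6] 97.9
588 15 [592.1  91.4  89.3] [86.  96.6] 96.1
596 11 [600.1  91.6  83.3] [86.  96.6] 86.5
604 13 [607.5  91.5  77.1] [85.9 96.6] 81.3
612 7 [615.5  92.   69.2] [88.5 95.8] 70.8
side 50
[[571.6  87.9  66.1]
 [590.2  97.1  86.9]
 [622.3 103.5  97.6]]
67 [610.5  90.8  65.1]
89 [592.3  89.7  77.4]
93 [589.   89.5  79.6]
126 [561.6  87.9  98. ]
```

Run:
```python
from h import *
r=down(180+A); rows(([590,91,258],r),([590,91,88],r))
```

```text
[1.3, 176.7, 1.5] [-0.0, 0.06, -90.01]
[1.4, 176.6, 171.5] [-0.0, 0.06, -90.01]
```

play_rows:
  increments:
    - [[1, 20, 0], [0, 0, -8], 0.45]
    - [[1, 40, 0], [0, 0, -16], 0.45]
    - [[1, 60, 0], [0, 0, -24], 0.45]
    - [[1, 80, 0], [0, 0, -32], 0.45]
    - [[1, 100, 0], [0, 0, -40], 0.45]
    - [[1, 120, 0], [0, 0, -48], 0.45]
    - [[1, 140, 0], [0, 0, -56], 0.45]
    - [[1, 160, 0], [0, 0, -64], 0.45]
    - [[1, 176, 0], [0, 0, -72], 0.45]
    - [[1, 176, 0], [0, 0, -80], 0.45]
    - [[1, 176, 0], [0, 0, -88], 0.45]
    - [[1, 176, 0], [0, 0, -90], 0.45]
    - [[1, 176, 0], [0, 0, -90], 0.45]
    - [[1, 176, 30], [0, 0, -90], 0.45]
    - [[1, 176, 60], [0, 0, -90], 0.45]
    - [[1, 176, 90], [0, 0, -90], 0.45]
    - [[1, 176, 90], [0, 0, -90], 0.45]

```text
time: 17.35
ee_pos: [0.5867, 0.0904, 0.167]
tcp_rot: [-180.0, -0.2, -176.7]
wrist_force: [-0.7, 0.5, -0.9]
opening: 0.0471
grasp_force: 0.0
```

Run:
```python
from h import *
o=telemetry.get_obs(); print(o['ee_pos'],o['tcp_rot'],o['q'].round(1),o['opening'])
r=down(180+A); rows(([590,91,88],r))
```

```text
[0.58668574 0.09044137 0.16702585] [-179.95201147   -0.19395147 -176.66963268] [ 8.8 10.3  6.7 86.7 -0.   5.4] 0.04714637823450636
[-3.6, 0.4, 79.0] [-0.05, -0.19, -0.07]
```

play_rows:
  increments:
    - [[-3.5, 0.5, 20], [0, 0, 0], 0.45]
    - [[-3.5, 0.5, 45], [0, 0, 0], 0.45]
    - [[-3.5, 0.5, 65], [0, 0, 0], 0.45]
    - [[-3.5, 0.5, 78], [0, 0, 0], 0.45]
    - [[-3.5, 0.5, 79], [0, 0, 0], 0.45]
    - [[-3.5, 0.5, 79], [0, 0, 0], 0.45]

```text
time: 17.95
ee_pos: [0.5927, 0.0914, 0.0926]
tcp_rot: [-180.0, 0.1, -176.6]
wrist_force: [-0.4, 1.2, -0.1]
opening: 0.0471
grasp_force: 0.0
```

play_rows:
  increments:
    - [[0, 0, 0], [0, 0, 0], 0.6]
    - [[0, 0, 0], [0, 0, 0], 0.75]
    - [[0, 0, 0], [0, 0, 0], 0.95]
    - [[0, 0, 0], [0, 0, 0], 0.95]
    - [[0, 0, 0], [0, 0, 0], 0.95]
    - [[0, 0, 0], [0, 0, 0], 0.95]
  grip_force: 40

```text
time: 18.55
ee_pos: [0.5932, 0.0896, 0.0934]
tcp_rot: [-179.8, 0.2, -176.7]
wrist_force: [-1.5, -10.8, 6.0]
opening: 0.0311
grasp_force: 39.0
```

The jaws stopped at 31 mm, so they are pinching the stops' outer faces and not the roller. I'll open, back up, and regrip about 9 mm lower on the slope, between the stops and the bin's back wall.

play_rows:
  increments:
    - [[0, 0, 0], [0, 0, 0], 0.6]
    - [[0, 0, 0], [0, 0, 0], 0.5]
    - [[0, 0, 0], [0, 0, 0], 0.5]
    - [[0, 0, -20], [0, 0, 0], 0.5]
    - [[0, 0, -35], [0, 0, 0], 0.5]
    - [[0, 0, -35], [0, 0, 0], 0.5]
    - [[0, 0, -35], [0, 0, 0], 0.5]
    - [[0, 0, -35], [0, 0, 0], 0.5]

```text
time: 19.35
ee_pos: [0.5921, 0.0914, 0.1254]
tcp_rot: [-180.0, -0.0, -176.6]
wrist_force: [-1.2, 0.2, -0.2]
opening: 0.0424
grasp_force: 0.0
```

Run:
```python
from h import *
o=telemetry.get_obs(); print(o['ee_pos'],o['tcp_rot'],o['wrist_force'],o['opening'])
r=down(180+A,-5,A); rows(([604,91,125],r),([600.5,91,82],r))
im,d=camera('side'); P=cloud('side',d)*1000; f=im.astype(int)
m=(f[...,0]-f[...,2]>35)&(P[...,0]>520)&(P[...,0]<625)&(P[...,1]>55)&(P[...,1]<125)&(P[...,2]>40)&(P[...,2]<125)
print(np.percentile(P[m],[2,50,98],axis=0).round(1))
```

```text
[0.59207657 0.09140371 0.12535726] [-1.79978280e+02 -1.69645768e-02 -1.76592672e+02] [-1.1983002   0.2248684  -0.24943556] 0.04244774074808812
[-11.9, -1.1, 0.4] [-0.02, 4.98, 0.01]
[-8.4, -0.9, 43.4] [-0.02, 4.98, 0.01]
[[576.9  89.9  64.2]
 [607.9  97.7  77.6]
 [624.6 102.7  95.1]]
```

play_rows:
  increments:
    - [[-12, -1, 0], [0, 3, 0], 0.5]
    - [[-12, -1, 0], [0, 5, 0], 0.5]
    - [[-10, 0, 20], [0, 5, 0], 0.5]
    - [[-9, 0, 35], [0, 5, 0], 0.5]
    - [[-8.5, 0, 43], [0, 5, 0], 0.5]
    - [[-8.5, 0, 43.5], [0, 5, 0], 0.5]
    - [[-8.5, 0, 43.5], [0, 5, 0], 0.5]
    - [[-8.5, 0, 43.5], [0, 5, 0], 0.5]

```text
time: 20.2
ee_pos: [0.6012, 0.0919, 0.0836]
tcp_rot: [-180.0, -4.9, -176.6]
wrist_force: [-0.2, -0.0, 0.0]
opening: 0.0429
grasp_force: 0.0
```

play_rows:
  increments:
    - [[0, 0, 0], [0, 0, 0], 0.65]
    - [[0, 0, 0], [0, 0, 0], 0.8]
    - [[0, 0, 0], [0, 0, 0], 0.95]
    - [[0, 0, 0], [0, 0, 0], 0.95]
    - [[0, 0, 0], [0, 0, 0], 0.95]
    - [[0, 0, 0], [0, 0, 0], 0.95]
  grip_force: 40

```text
time: 20.8
ee_pos: [0.6012, 0.0919, 0.0832]
tcp_rot: [-180.0, -4.9, -176.6]
wrist_force: [0.6, 0.1, 5.3]
opening: 0.0165
grasp_force: 39.0
```

The jaws stopped at 16.5 mm, so they hold the roller. The bin's back wall overhangs its handle. I'll use a light grip and lift straight up about 34 mm so the roller pivots and clears the stops, then draw it out along its own axis.

Run:
```python
from h import *
o=telemetry.get_obs(); p=o['ee_pos']*1000; R=Rn.from_euler('xyz',o['tcp_rot'],degrees=True)
u=-.485*EX+.875*EZ
rows(*[(p+[0,0,h],R) for h in(12,24,34)],*[(p+[0,0,34]+u*s,R) for s in (15,30,45,60,75)],(p+[0,0,34]+u*75+[0,0,60],R))
```

```text
[1.0, -0.0, -12.0] [0.0, 0.0, 0.0]
[2.1, -0.0, -23.9] [0.0, 0.0, 0.0]
[2.9, -0.0, -33.9] [0.0, 0.0, 0.0]
[11.3, -0.0, -46.3] [0.0, 0.0, 0.0]
[19.6, -0.0, -58.8] [0.0, 0.0, 0.0]
[28.0, -0.0, -71.2] [0.0, 0.0, 0.0]
[36.4, -0.0, -83.7] [0.0, 0.0, 0.0]
[44.8, -0.0, -96.1] [0.0, 0.0, 0.0]
[49.9, -0.0, -155.9] [0.0, 0.0, 0.0]
```

play_rows:
  increments:
    - [[0, 0, 0], [0, 0, 0], 0.95]
    - [[0.5, 0, -6], [0, 0, 0], 0.95]
    - [[1, 0, -12], [0, 0, 0], 0.95]
    - [[1.5, 0, -18], [0, 0, 0], 0.95]
    - [[2, 0, -24], [0, 0, 0], 0.95]
    - [[2.5, 0, -29], [0, 0, 0], 0.95]
    - [[3, 0, -34], [0, 0, 0], 0.95]
    - [[3, 0, -34], [0, 0, 0], 0.95]
  grip_force: 22

```text
time: 21.6
ee_pos: [0.6006, 0.0918, 0.1169]
tcp_rot: [-180.0, -5.0, -176.6]
wrist_force: [-2.4, -0.7, -3.6]
opening: 0.0162
grasp_force: 36.3
```

```bash
cat > b.py <<'E'
from h import *
o=telemetry.get_obs(); print(o['ee_pos'],o['tcp_rot'],o['opening'],o['grasp_force'],o['wrist_force'])
for n in ('side','top'):
    im,d=camera(n); P=cloud(n,d)*1000; f=im.astype(int)
    c=o['ee_pos']*1000
    m=(f[...,0]-f[...,2]>35)&(abs(P[...,0]-c[0])<70)&(abs(P[...,1]-c[1])<40)&(P[...,2]>20)&(P[...,2]<c[2]+90)&(P[...,0]<640)
    q=P[m]; print(n,len(q))
    if len(q)>8:
        k=q-np.median(q,0); w,v=np.linalg.eigh(k.T@k); a=v[:,-1]*np.sign(-v[0,-1]); print('axis',a.round(2),'slope',np.degrees(np.arcsin(a[2])).round(1)); s=k@a
        print('med',np.median(q,0).round(1),'ends',(np.median(q,0)+a*np.percentile(s,2)).round(1),(np.median(q,0)+a*np.percentile(s,98)).round(1))
    np.save('b_%s.npy'%n,im)
E
python3 b.py
```

```text
[0.60060832 0.09182154 0.11686593] [-179.97702667   -5.00247514 -176.60199013] 0.016195482385519485 36.313719749450684 [-2.44540933 -0.67467276 -3.63277012]
side 17
axis [-0.67 -0.12  0.73] slope 47.0
med [581.8  97.3 126. ] ends [617.6 103.9  87. ] [575.6  96.1 132.8]
top 0
```

play_rows:
  increments:
    - [[6.5, 0, -7.7], [0, 0, 0], 0.95]
    - [[13, 0, -15.4], [0, 0, 0], 0.95]
    - [[19.3, 0, -23], [0, 0, 0], 0.95]
    - [[26, 0, -30.7], [0, 0, 0], 0.95]
    - [[32, 0, -38.5], [0, 0, 0], 0.95]
    - [[38.5, 0, -46], [0, 0, 0], 0.95]
    - [[45, 0, -54], [0, 0, 0], 0.95]
    - [[45, 0, -70], [0, 0, 0], 0.95]
    - [[45, 0, -90], [0, 0, 0], 0.95]
    - [[45, 0, -120], [0, 0, 0], 0.95]
    - [[45, 0, -120], [0, 0, 0], 0.95]

```text
time: 22.8
ee_pos: [0.5674, 0.09, 0.2449]
tcp_rot: [180.0, -4.6, -176.6]
wrist_force: [0.3, 0.0, 0.2]
opening: 0.0165
grasp_force: 35.9
```

```bash
python3 b.py; python3 -c "
from h import *
save('pics/b1.png',np.load('b_side.npy')[110:260,220:320],4)"
```

```text
[0.56736436 0.08999004 0.24491   ] [ 179.98674629   -4.59501668 -176.59920813] 0.016462409678829965 35.918059945106506 [0.2807594  0.02873346 0.15690008]
side 100
axis [-0.59 -0.05  0.81] slope 54.0
med [586.8  97.  213. ] ends [608.5  98.9 183. ] [545.9  93.3 269.5]
top 0
```

View pics/b1.png

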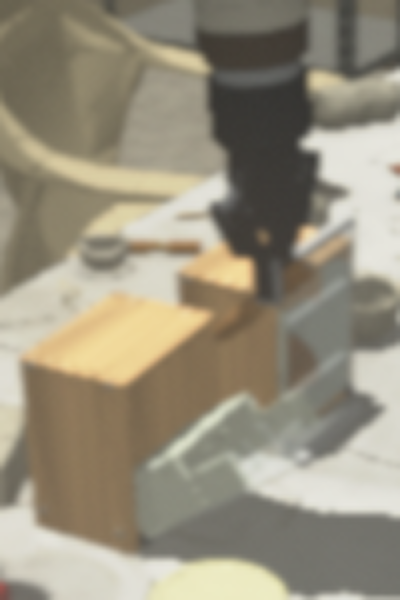

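The picture shows the roller held below the fingers at about (240,320), handle sloping down towards the case, clear of the bin. I'll carry it over the tray and measure its pose in the grip.

Run:
```python
from h import *
rows(([500,-295,250],down(174.5)))
```

```text
[89.8, -380.3, -1.2] [-0.39, -4.84, 8.89]
```

play_rows:
  increments:
    - [[10, -10, -15], [0, -2, 1], 0.95]
    - [[20, -35, -25], [0, -4.8, 2], 0.95]
    - [[25, -70, -25], [0, -4.8, 3], 0.95]
    - [[30, -110, -25], [0, -4.8, 4], 0.95]
    - [[35, -150, -25], [0, -4.8, 5], 0.95]
    - [[45, -190, -25], [0, -4.8, 6], 0.95]
    - [[55, -230, -25], [0, -4.8, 7], 0.95]
    - [[65, -270, -25], [0, -4.8, 8], 0.95]
    - [[75, -310, -20], [0, -4.8, 9], 0.95]
    - [[85, -350, -10], [0, -4.8, 9], 0.95]
    - [[90, -375, 0], [0, -4.8, 9], 0.95]
    - [[90, -380, 0], [0, -4.8, 9], 0.95]
    - [[90, -380, 0], [0, -4.8, 9], 0.95]
    - [[90, -380, 0], [0, -4.8, 9], 0.95]

```text
time: 24.3
ee_pos: [0.4996, -0.294, 0.2481]
tcp_rot: [-179.6, -0.1, 174.4]
wrist_force: [0.2, 0.1, 0.2]
opening: 0.0165
grasp_force: 36.0
```

```bash
cat > c.py <<'E'
from h import *
o=telemetry.get_obs(); c=o['ee_pos']*1000; print(c.round(1),o['tcp_rot'].round(1),o['opening'],o['q'].round(0),o['wrist_force'].round(1))
for n in ('side','top'):
    im,d=camera(n); P=cloud(n,d)*1000; f=im.astype(int)
    m=(f[...,0]-f[...,2]>30)&(abs(P[...,0]-c[0])<130)&(abs(P[...,1]-c[1])<45)&(P[...,2]>max(45,c[2]-130))&(P[...,2]<c[2]+60)
    q=P[m]; print(n,len(q))
    if len(q)>6:
        a=cv2.fitLine(q.astype(np.float32),cv2.DIST_HUBER,0,.01,.01).ravel(); v=a[:3]*np.sign(-a[0]); s=(q-a[3:])@v
        print('axis',v.round(2),'slope',np.degrees(np.arcsin(v[2])).round(1),'lo',(a[3:]+v*np.percentile(s,1)).round(1),'hi',(a[3:]+v*np.percentile(s,99)).round(1), 'len',np.ptp(np.percentile(s,[1,99])).round(1))
E
python3 c.py
```

```text
[ 499.6 -294.   248.1] [-1.796e+02 -1.000e-01  1.744e+02] 0.016546207809581645 [-30.   9.  14.  95.  -0. -25.] [0.2 0.1 0.2]
side 62
axis [-0.81  0.08  0.59] slope 36.0 lo [ 556.  -294.   196.7] hi [ 468.5 -285.8  260.6] len 108.7
top 93
axis [-0.77  0.07  0.63] slope 39.3 lo [ 556.2 -296.7  200.2] hi [ 477.4 -289.3  265. ] len 102.3
```

Run:
```python
from h import *
r=down(174.5,38,-5.5); rows(([497,-294,160],r))
```

```text
[2.7, 0.1, 88.5] [-0.41, -38.09, 0.13]
```

play_rows:
  increments:
    - [[2, 0, 10], [0, -6, 0], 0.95]
    - [[2, 0, 25], [0, -13, 0], 0.95]
    - [[2, 0, 45], [0, -20, 0], 0.95]
    - [[2, 0, 65], [0, -27, 0], 0.95]
    - [[2.5, 0, 80], [0, -34, 0], 0.95]
    - [[2.5, 0, 88], [-0.4, -38, 0], 0.95]
    - [[2.5, 0, 88], [-0.4, -38, 0], 0.95]
    - [[2.5, 0, 88], [-0.4, -38, 0], 0.95]

```text
time: 25.2
ee_pos: [0.4969, -0.2949, 0.1613]
tcp_rot: [-179.9, 37.9, 174.6]
wrist_force: [0.4, -1.0, -0.1]
opening: 0.0166
grasp_force: 36.0
```

```bash
python3 c.py
```

```text
[ 496.9 -294.9  161.3] [-179.9   37.9  174.6] 0.01659849689521082 [-40. -22. -32.  47.  20. -28.] [ 0.4 -1.  -0.1]
side 71
axis [-0.99  0.1   0.04] slope 2.3 lo [ 573.8 -297.9  154.9] hi [ 470.8 -287.6  159.1] len 103.6
top 210
axis [-1.    0.01  0.03] slope 1.7 lo [ 574.9 -297.7  158.2] hi [ 488.2 -296.9  160.8] len 86.8
```

play_rows:
  increments:
    - [[12, 0, 16], [0, 0, 0], 0.95]
    - [[28, 0, 36], [0, 0, 0], 0.95]
    - [[43, 0, 55], [0, 0, 0], 0.95]
    - [[55, 0, 71], [0, 0, 0], 0.95]
    - [[64, 0, 82], [0, 0, 0], 0.95]
    - [[69.5, 0, 89], [0, 0, 0], 0.95]
    - [[72.5, 0, 93], [0, 0, 0], 0.95]
    - [[74, 0, 95], [0, 0, 0], 0.95]
    - [[75, 0, 96], [0, 0, 0], 0.95]
    - [[75, 0, 96], [0, 0, 0], 0.95]
    - [[75, 0, 96], [0, 0, 0], 0.95]

```text
time: 26.4
ee_pos: [0.4967, -0.2955, 0.039]
tcp_rot: [-179.9, 37.9, 174.6]
wrist_force: [-0.1, -0.7, -0.9]
opening: 0.0163
grasp_force: 36.0
```

play_rows:
  increments:
    - [[0.9, 0, 1.2], [0, 0, 0], 0.95]
    - [[0.9, 0, 1.2], [0, 0, 0], 0.95]
    - [[0.9, 0, 1.2], [0, 0, 0], 0.7]
    - [[0.9, 0, 1.2], [0, 0, 0], 0.5]
    - [[0.9, 0, 1.2], [0, 0, 0], 0.5]
    - [[0.9, 0, 1.2], [0, 0, 0], 0.5]
    - [[-15, 0, -20], [0, 0, 0], 0.5]
    - [[-37, 0, -48], [0, 0, 0], 0.5]
    - [[-70, 0, -90], [0, 0, 0], 0.5]
    - [[-100, 0, -128], [0, 0, 0], 0.5]
    - [[-130, 0, -166], [0, 0, 0], 0.5]
    - [[-130, 0, -166], [0, 0, 0], 0.5]

```text
time: 27.6
ee_pos: [0.4991, -0.2966, 0.2589]
tcp_rot: [-179.4, 38.5, 174.9]
wrist_force: [0.5, -0.4, 0.1]
opening: 0.043
grasp_force: 0.0
```

Run:
```python
from h import *
o=telemetry.get_obs(); print(o['ee_pos'],o['tcp_rot'],o['q'].round(0))
for n in('side','top'):
    im,d=camera(n); P=cloud(n,d)*1000; t=np.radians(-5.5)
    X=(P[...,:2]-[519.8,-295.7])@np.array([[np.cos(t),-np.sin(t)],[np.sin(t),np.cos(t)]])
    m=(abs(X[...,0])<70)&(abs(X[...,1])<39)&(P[...,2]>25)&(P[...,2]<60)
    q=np.c_[X[m],P[m][:,2]]; print(n,len(q))
    for x in range(-70,70,14):
        k=q[(q[:,0]>=x)&(q[:,0]<x+14)]
        if len(k): print(x,len(k),k.mean(0).round(1),k.max(0)[2].round(1))
r=down(90+A,32,A); p,_=arc(.98,32); rows((p+80*(-EX*.53+EZ*.85)+np.array([0,0,40]),r),(p,r)); print(p)
```

```text
[ 0.49909425 -0.29657357  0.25885999] [-179.44322055   38.48928588  174.89797319] [-40. -23. -22.  57.  20. -28.]
side 71
-70 2 [-57.   -0.7  30.6] 31.9
-56 14 [-48.4   0.4  32.4] 41.0
-42 16 [-35.2   1.3  32.7] 39.2
-28 15 [-19.9   1.6  33. ] 38.0
-14 8 [-4.   2.2 31.6] 37.8
0 10 [ 6.9  2.6 32.2] 34.4
14 6 [17.3 -0.9 32.9] 37.5
top 235
-70 2 [-56.5  -2.3  30.3] 33.6
-56 23 [-46.9  -1.5  34.1] 40.4
-42 36 [-35.   -1.7  33.8] 40.8
-28 34 [-21.1  -1.1  33.6] 41.2
-14 21 [-7.6 -1.2 34.1] 40.5
0 25 [ 7.2 -1.7 33.4] 37.5
14 33 [20.7 -1.5 33.4] 42.5
28 30 [34.7 -2.2 33.6] 39.9
42 29 [48.7 -2.1 32.7] 38.4
56 2 [57.6 -2.2 30.4] 31.9
[70.7, 372.4, -25.4] [0.61, 8.63, 82.66]
[104.1, 379.2, 85.5] [0.61, 8.63, 82.66]
[504.29987766  84.51705754 118.51644919]
```

The roller lies level and centred in the tray: its top is at about z = 0.036 all along and its y offset is 2 mm at most. Next is shutting bin_a. I'll locate the rail while heading over.

Run:
```python
from h import *
im,d=camera('top'); P=cloud('top',d)*1000
m=(P[...,0]>480)&(P[...,0]<560)&(P[...,1]>20)&(P[...,1]<150)&(P[...,2]>102)&(P[...,2]<130)
q=P[m]; print(len(q),cv2.minAreaRect(q[:,:2].astype(np.float32)),q.mean(0).round(1),np.percentile(q[:,2],[5,50,95]))
rows(([400,0,270],down(135)))
```

```text
503 ((531.6668090820312, 85.1240463256836), (34.729976654052734, 116.56300354003906), 4.469937324523926) [530.6  85.5 114.8] [103.50103087 114.30156605 126.10449914]
[85.2, 284.5, -93.5] [13.02, 36.33, 38.08]
```

play_rows:
  increments:
    - [[0, 10, -20], [0, 6, 0], 0.5]
    - [[0, 20, -40], [0, 13, 0], 0.5]
    - [[0, 30, -50], [0, 20, 0], 0.5]
    - [[0, 40, -50], [0, 27, 0], 0.5]
    - [[0, 50, -50], [0, 34, 0], 0.5]
    - [[0, 60, -50], [0, 38.4, 0], 0.5]
    - [[0, 60, -50], [0, 38.4, 0], 0.5]

```text
time: 28.45
ee_pos: [0.4734, -0.2315, 0.2851]
tcp_rot: [179.9, -0.9, 174.7]
wrist_force: [0.7, 0.2, 0.0]
opening: 0.0427
grasp_force: 0.0
```

Run:
```python
from h import *
o=telemetry.get_obs(); print(o['ee_pos'],o['tcp_rot'])
p,_=arc(.98,32); rows(([440,80,270],down(93.4)))
```

```text
[ 0.47337498 -0.23149178  0.28510115] [179.91383086  -0.93853831 174.65827079]
[62.0, 307.0, 16.6] [-0.59, -0.84, 81.26]
```

Run:
```python
from h import *
for n in('top','side'):
    im,d=camera(n); P=cloud(n,d)*1000
    m=(P[...,1]>60)&(P[...,1]<110)&(P[...,2]>60)&(P[...,0]>470)&(P[...,0]<640)&(P[...,2]<190)
    q=P[m]; up=q
    for x in range(480,640,6):
        k=q[(q[:,0]>=x)&(q[:,0]<x+6)]
        if len(k)>2: print(n,x,len(k),np.median(k,0).round(0),k[:,2].max().round(0))
```

```text
top 510 12 [515.  95. 122.] 125.0
top 516 40 [519.  85. 124.] 128.0
top 522 43 [525.  84. 124.] 129.0
top 528 41 [531.  86. 114.] 120.0
top 534 54 [537.  85. 109.] 114.0
top 540 42 [543.  86. 104.] 111.0
top 546 40 [550.  85.  99.] 106.0
top 552 40 [556.  85.  95.] 99.0
top 558 38 [561.  86.  91.] 96.0
top 564 38 [567.  86.  86.] 94.0
top 570 38 [574.  86.  84.] 92.0
top 576 48 [579.  85.  88.] 98.0
top 582 30 [587.  89.  73.] 101.0
top 588 37 [591.  86.  67.] 104.0
top 594 26 [596.  84.  63.] 67.0
top 600 6 [602.  76.  60.] 62.0
top 624 23 [628.  86.  99.] 103.0
top 630 40 [633.  85.  99.] 104.0
top 636 25 [637.  86.  94.] 98.0
side 510 7 [515.  99. 121.] 124.0
side 516 28 [519.  86. 124.] 128.0
side 522 10 [523.  82. 126.] 129.0
side 540 7 [544.  90. 106.] 108.0
side 546 5 [550.  74. 102.] 102.0
side 552 6 [555.  82.  97.] 98.0
side 558 4 [560.  99.  92.] 93.0
side 564 5 [567.  80.  87.] 89.0
side 570 18 [574.  90.  85.] 93.0
side 576 19 [578.  80.  88.] 94.0
side 582 12 [585.  93.  95.] 104.0
side 588 5 [588.  76. 100.] 103.0
side 624 19 [628.  94. 100.] 103.0
side 630 18 [633.  90.  89.] 102.0
side 636 8 [638.  83.  83.] 98.0
```

The rail is now at about (0.520, z 0.120), so the bin sits near 0.89 rad. The hand goes there and pinches it again.

play_rows:
  increments:
    - [[6, 30, 0], [0, 0, 8], 0.45]
    - [[12, 60, 0], [0, 0, 16], 0.45]
    - [[18, 90, 0], [0, 0, 24], 0.45]
    - [[24, 120, 0], [0, 0, 32], 0.45]
    - [[30, 150, 0], [0, 0, 40], 0.45]
    - [[36, 180, 0], [0, 0, 48], 0.45]
    - [[42, 210, 0], [0, 0, 56], 0.45]
    - [[48, 240, 0], [0, 0, 64], 0.45]
    - [[54, 270, 0], [0, 0, 72], 0.45]
    - [[62, 307, 0], [-0.6, -0.8, 80], 0.45]
    - [[62, 307, 0], [-0.6, -0.8, 81.3], 0.45]
    - [[62, 307, 0], [-0.6, -0.8, 81.3], 0.45]
    - [[62, 307, 0], [-0.6, -0.8, 81.3], 0.45]

```text
time: 29.85
ee_pos: [0.4396, 0.0781, 0.2889]
tcp_rot: [179.6, 0.2, 93.3]
wrist_force: [-1.0, -0.4, -0.2]
opening: 0.0469
grasp_force: 0.0
```

Run:
```python
from h import *
o=telemetry.get_obs(); print(o['ee_pos'],o['tcp_rot'])
p,r=arc(.89,28.5); z=r.apply([0,0,1]); print(p)
rows(*[(p-z*s,r) for s in(90,60,40,20,0)])
```

```text
[0.4395822  0.07810839 0.28891189] [1.79569277e+02 1.56596030e-01 9.32951721e+01]
[514.21291293  85.10600035 131.5646878 ]
[2.8, 31.4, 78.5] [-28.07, 0.18, -0.06]
[2.9, 45.5, 105.0] [-28.07, 0.18, -0.06]
[3.0, 54.9, 122.6] [-28.07, 0.18, -0.06]
[3.1, 64.3, 140.3] [-28.07, 0.18, -0.06]
[3.1, 73.7, 157.9] [-28.07, 0.18, -0.06]
```

play_rows:
  increments:
    - [[1, 8, 20], [-7, 0, 0], 0.5]
    - [[2, 16, 40], [-14, 0, 0], 0.5]
    - [[3, 24, 60], [-21, 0, 0], 0.5]
    - [[3, 31, 78], [-28, 0, 0], 0.5]
    - [[3, 31, 78], [-28, 0, 0], 0.5]
    - [[3, 45, 105], [-28, 0, 0], 0.5]
    - [[3, 55, 122], [-28, 0, 0], 0.5]
    - [[3, 64, 140], [-28, 0, 0], 0.5]
    - [[3, 70, 151], [-28, 0, 0], 0.5]
    - [[3, 74, 158], [-28, 0, 0], 0.5]
    - [[3, 74, 158], [-28, 0, 0], 0.5]
    - [[3, 74, 158], [-28, 0, 0], 0.75]
    - [[3, 74, 158], [-28, 0, 0], 0.95]
    - [[3, 74, 158], [-28, 0, 0], 0.95]
    - [[3, 74, 158], [-28, 0, 0], 0.95]
    - [[3, 74, 158], [-28, 0, 0], 0.95]
  grip_force: 25

```text
time: 31.45
ee_pos: [0.5144, 0.0859, 0.132]
tcp_rot: [151.6, 0.2, 93.2]
wrist_force: [-5.7, -1.5, 4.5]
opening: 0.0103
grasp_force: 25.3
```

Run:
```python
from h import *
rows(*[arc(t,max(0,32*t)) for t in np.linspace(.84,-.01,18)])
```

```text
[-0.8, 8.1, -2.9] [1.52, 0.21, -0.06]
[-0.8, 16.7, -5.7] [3.12, 0.21, -0.06]
[-0.8, 25.5, -8.0] [4.72, 0.21, -0.06]
[-0.8, 34.3, -9.9] [6.32, 0.21, -0.07]
[-0.8, 43.3, -11.4] [7.92, 0.21, -0.07]
[-0.8, 52.3, -12.4] [9.52, 0.21, -0.07]
[-0.8, 61.4, -12.9] [11.12, 0.21, -0.08]
[-0.8, 70.4, -13.0] [12.72, 0.21, -0.08]
[-0.7, 79.5, -12.7] [14.32, 0.21, -0.08]
[-0.7, 88.5, -11.9] [15.92, 0.21, -0.08]
[-0.7, 97.5, -10.7] [17.52, 0.21, -0.09]
[-0.7, 106.5, -9.0] [19.12, 0.2, -0.09]
[-0.7, 115.3, -6.9] [20.72, 0.2, -0.09]
[-0.7, 124.0, -4.4] [22.32, 0.2, -0.1]
[-0.7, 132.6, -1.4] [23.92, 0.2, -0.1]
[-0.6, 141.0, 2.0] [25.52, 0.2, -0.1]
[-0.6, 149.2, 5.8] [27.12, 0.2, -0.1]
[-0.6, 157.2, 9.9] [28.4, 0.2, -0.11]
```

The rail is pinched (10.3 mm opening, as before). I'll run the arc back to shut.

play_rows:
  increments:
    - [[0, 8, -3], [1.5, 0, 0], 0.95]
    - [[0, 16.5, -5.5], [3.1, 0, 0], 0.95]
    - [[0, 25.5, -8], [4.7, 0, 0], 0.95]
    - [[0, 34.5, -10], [6.3, 0, 0], 0.95]
    - [[0, 43.5, -11.5], [7.9, 0, 0], 0.95]
    - [[0, 52.5, -12.5], [9.5, 0, 0], 0.95]
    - [[0, 61.5, -13], [11.1, 0, 0], 0.95]
    - [[0, 70.5, -13], [12.7, 0, 0], 0.95]
    - [[0, 79.5, -12.5], [14.3, 0, 0], 0.95]
    - [[0, 88.5, -12], [15.9, 0, 0], 0.95]
    - [[0, 97.5, -10.5], [17.5, 0, 0], 0.95]
    - [[0, 106.5, -9], [19.1, 0, 0], 0.95]
    - [[0, 115.5, -7], [20.7, 0, 0], 0.95]
    - [[0, 124, -4.5], [22.3, 0, 0], 0.95]
    - [[0, 132.5, -1.5], [23.9, 0, 0], 0.95]
    - [[0, 141, 2], [25.5, 0, 0], 0.95]
    - [[0, 149, 6], [27.1, 0, 0], 0.95]
    - [[0, 156, 9.5], [28.4, 0, 0], 0.95]
    - [[0, 158, 9.5], [28.4, 0, 0], 0.95]
    - [[0, 158, 9.5], [28.4, 0, 0], 0.95]

```text
time: 33.45
ee_pos: [0.6597, 0.0947, 0.2016]
tcp_rot: [179.6, 0.1, 93.3]
wrist_force: [0.7, 1.3, 17.8]
opening: 0.0104
grasp_force: 28.8
```

play_rows:
  increments:
    - [[0, 1.5, -2], [0, 0, 0], 0.95]
    - [[0, 3, -2], [0, 0, 0], 0.95]
    - [[0, 3, -2], [0, 0, 0], 0.95]

```text
time: 33.75
ee_pos: [0.6607, 0.0948, 0.2017]
tcp_rot: [180.0, 0.1, 93.3]
wrist_force: [-4.9, 2.7, 11.2]
opening: 0.0105
grasp_force: 28.3
```

play_rows:
  increments:
    - [[0, 0, 0], [0, 0, 0], 0.8]
    - [[0, 0, 0], [0, 0, 0], 0.6]
    - [[0, 0, 0], [0, 0, 0], 0.6]
    - [[0, 0, 0], [0, 0, 0], 0.6]
    - [[0, 0, -20], [0, 0, 0], 0.6]
    - [[0, 0, -50], [0, 0, 0], 0.6]
    - [[0, -30, -80], [0, 0, 0], 0.6]
    - [[0, -80, -100], [0, 0, 0], 0.6]
    - [[0, -130, -100], [0, 0, 0], 0.6]
    - [[0, -180, -100], [0, 0, 0], 0.6]
    - [[0, -230, -100], [0, 0, 0], 0.6]
    - [[0, -230, -100], [0, 0, 0], 0.6]
    - [[0, -230, -100], [0, 0, 0], 0.6]
    - [[0, -230, -100], [0, 0, 0], 0.6]

```text
time: 35.15
ee_pos: [0.432, 0.0817, 0.3002]
tcp_rot: [180.0, 0.2, 93.2]
wrist_force: [-0.1, -0.2, -0.7]
opening: 0.0342
grasp_force: 0.0
```

Run:
```python
from h import *
o=telemetry.get_obs(); print(o['time'],o['ee_pos'],o['wrist_force'])
P0={n:np.load(n+'P.npy') for n in('top','side')}
def rect(P,f,b,nm):
    m=(P[...,0]>b[0])&(P[...,0]<b[1])&(P[...,1]>b[2])&(P[...,1]<b[3])&(P[...,2]>b[4])&(P[...,2]<b[5]); q=P[m]; 
    print(nm,len(q),q.mean(0).round(4) if len(q) else '')
for n in('top','side'):
    im,d=camera(n); P=cloud(n,d); 
    for t,Q in(('before',P0[n]),('now',P)):
        rect(Q,0,(.5,.7,.02,.17,.182,.21),n+t+' railA'); rect(Q,0,(.5,.7,-.17,-.03,.182,.21),n+t+' railB')
        rect(Q,0,(.43,.58,.2,.34,.06,.09),n+t+' tub'); rect(Q,0,(.66,.74,.24,.34,.01,.035),n+t+' ring'); rect(Q,0,(.65,.77,-.35,-.23,.02,.06),n+t+' pot')
    rect(P,0,(.44,.56,-.18,-.06,.125,.15),n+' jarlid')
    rect(P,0,(.45,.59,-.33,-.26,.033,.06),n+' roller')
```

```text
35.15 [0.43202051 0.08167024 0.30022498] [-0.07980824 -0.15283718 -0.72657443]
topbefore railA 210 [0.6564 0.0933 0.1924]
topbefore railB 210 [ 0.6381 -0.0984  0.1924]
topbefore tub 1090 [0.5042 0.2673 0.0801]
topbefore ring 92 [0.6964 0.2979 0.0218]
topbefore pot 373 [ 0.7041 -0.2864  0.0404]
topnow railA 207 [0.658  0.0946 0.1922]
topnow railB 212 [ 0.6381 -0.0983  0.1925]
topnow tub 1089 [0.5041 0.2673 0.08  ]
topnow ring 92 [0.6956 0.2978 0.0215]
topnow pot 370 [ 0.7037 -0.2871  0.0405]
top jarlid 587 [ 0.4991 -0.1188  0.1354]
top roller 148 [ 0.5174 -0.2976  0.0358]
sidebefore railA 91 [0.6543 0.1006 0.1917]
sidebefore railB 72 [ 0.6364 -0.0951  0.1912]
sidebefore tub 744 [0.4982 0.2761 0.0784]
sidebefore ring 45 [0.6855 0.2614 0.0191]
sidebefore pot 159 [ 0.6915 -0.2908  0.037 ]
sidenow railA 98 [0.6562 0.0995 0.1913]
sidenow railB 73 [ 0.6362 -0.0914  0.1911]
sidenow tub 743 [0.4984 0.2763 0.0784]
sidenow ring 46 [0.6857 0.2616 0.0191]
sidenow pot 153 [ 0.6915 -0.2912  0.0378]
side jarlid 201 [ 0.4943 -0.1119  0.1345]
side roller 31 [ 0.4983 -0.2931  0.0356]
```

Bin_a's rail is 2 mm further in than at the start, so it is shut. The jar stands on the table, the roller is in the tray, and everything else is unmoved. I'm handing the job in.

```bash
python3 -c "
from workcell import workorder
print(workorder.job_done())"
```

```text
the job is handed in; nothing more can be done
None
```

The job is handed in, though no verdict came back: on the last depth check the roller lies level across the tray's two bars, both bins are shut, the jar stands upright at about (0.50, -0.12), and the tub, pinch pot and ring cutter have not moved.

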